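# Load the microtube dryer

## Robot

A 6-joint arm with a two-finger parallel gripper is mounted at the origin on a cart in front of the work surface, level with it; the furniture and walls round the work are solid. World frame = base frame: x ahead of the robot, y to its left, z up, the work surface at z = 0. Lengths are in m, angles in rad, forces in N, time in s.
With the tool pointing down it reaches from about 0.375 to 0.975 m from the base axis. Payload 3.8 kg.
Tool frame: the origin (TCP) lies on the mounting face of the last link; the fingertips stand 173 mm ahead of it and the grasp point (between the pads) lies 155 mm ahead of it; z points along the fingers, y is the line along which they close (so a half turn about z gives the same grasp; the last joint's range is limited). The gripper opens to 85 mm and grips with 20 to 120 N. Pads are 22 mm wide; open, the fingers measure 114 mm over their backs; the gripper's body (76 mm by 85 mm) begins 54 mm behind the grasp point. The pads swing forward as they close: fully open they stand 13 mm farther back than shut.
Start: joints at [1.277, 0.264, 1.604, -0, 1.274, -0.037], TCP at [0.171, 0.653, 0.405] pointing down, gripper open.
Joint ranges: [-2.63, 2.63], [-0.94, 2.18], [0.31, 2.57], [-1.31, 4.45], [0, 2.66], [-2.55, 2.55]. Speed limits (rad/s): [2.57, 2.57, 3.14, 3.14, 3.14, 3.14].

## Interface

Orientations are given as a rotation vector (axis times angle).
In Python, from workcell import bot gives the robot as it stands.
- The arm moves only by the tool drive_tool, never from a script. Its argument "increments" is a list of rows, each an object with "delta_pos": the shift along the tool's x, y, z in mm, a list of three; "turn": the turn about the tool's z in rad; "jaw": the opening, from -1 (shut) to 1 (fully open). A call has 1 to 8 rows; each row shifts and turns the commanded pose from where the row before left it, along the tool's axes as they then stand; what a row does not reach is not made up. A row lasts 1/12 s, in which the tool goes at most 41.7 mm and 7.16 degrees, less where a joint would pass 70% of its speed; a pose out of reach is approached as far as the arm can. A call is refused whole if a number of a shift passes 41.7 or a number of a turn 0.125, either way. A call with a gripper value outside its range is refused whole. The fingers move at their own pace and stop on an object; "grip_force" is the grip in N (left out, the last holds). Time passes only in rows, so rows that do not move let the fingers close. It gives the time, the measured TCP pose, the force, the opening and the grip force at its end, in the units of the state.
- bot.read_state(): the state, without advancing time (a new reading comes with each control period).
- bot.read_camera(name): name is "scene" or "side" or "wrist"; returns a dict with "pixels" (384x512x3 uint8, red, green, blue), "fovy" (degrees; the focal length in pixels is half the picture's height over the tangent of half this angle, whatever the lens; pixels are square), "cx", "cy" (the principal point, pixels), "camera_from_world" (4x4, takes a point from world to camera coordinates); the wrist camera has in their place "hand_eye" (4x4, takes a point from camera to tool coordinates, whose origin is the TCP and whose axes are the flange's). Camera axes: x right, y down, z forward; pixel columns grow to the right and rows downward; lengths in m; the calibration is good to about 2 mm. A picture is of the moment at which its call begins: read the wrist's pose just before it. There is no depth.
- bot.finish_job(): hands the job in; it is judged then, once.
The state is a dict: "time": time; "q": joint angles; "joint_vel": joint speeds; "joint_torque": joint torques, N m; "tool_pos": TCP position; "tcp_rot": TCP orientation; "wrist_force": force on the tool from outside, world axes, zero at the start; "torque": the same for the moment, N m; "width": opening from 0.0 (shut) to 1.0 (fully open); "grip_force": force on a finger pad.
Only numpy, scipy, OpenCV 4.12 (cv2) and the standard library are available. Lean on these libraries where they do the work, as an engineer would, in place of code of your own. Each camera call takes 0.05 s, during which the arm holds its last target. There are 200 camera calls.

## Task

Get the washed microtubes that lie on the bench into the bench dryer. Free the clamp knob fully, pull the carriage with the pot all the way out, flip the cap's hinged guard up and over, then unscrew the cap and lay it flat, right way up, on the bench well clear of the pot. Put every tube into the pot, push the carriage fully home under the drying head and turn the clamp knob fully back to lock it, leaving the tape roll, marker pen and small bottle as they stand.

Things in the scene. Friction and masses are not known exactly. Their poses are not given: they have to be found in the camera images.
- dryer: white bench dryer, fixed: base plate 300 x 130 x 10 mm, rear column 215 mm high (70 to 120 mm behind the origin), arm with a round drying head (60 mm across, 166 to 210 mm above the bench) over the pot's home place. Origin on the bench below the head's centre; -x points to the front (roughly to the robot), the way the carriage comes out, +y left
- carriage (a joint): travel of the aluminium carriage along the dryer's -x: 0 = fully home under the head, 0.14 m = fully out. Sliding friction about 6 N. While the clamp is locked it has only about 5 mm of play
- carriage_grip (a point): centre of the carriage's upright black pull grip: a block 24 mm (along the slide) x 16 mm (across) x 44 mm high whose top is 104 mm above the bench, on a steel post; this point is 84 mm above the bench and 110 mm in front of the pot's axis. Pinch it across its 16 mm from above
- clamp (a joint): angle of the clamp knob at the right front of the base: 0 = locked, 1.4 rad = free (against its stop); it grows as the knob is turned clockwise seen from above, stays where it is left (friction about 0.04 N m). The cam under it clears the carriage from about 0.7 rad
- clamp_grip (a point): on the vertical axis of the clamp knob, 76 mm above the bench, at the height to grip its upright black fin: 40 mm long, 14 mm thick, from 50 to 89 mm above the bench. At joint 0 the fin is parallel to the dryer's x axis; this point's x axis runs along the fin. Below the fin is a disc of 40 mm diameter
- pot (a point): steel pot on the carriage, 66 mm outside, 56 mm inside diameter, 62 mm deep outside with a 4 mm floor; origin at the centre of its underside, axes those of the dryer; its rim is 84 mm above the bench. Two hooked brackets (radius 35 to 46 mm) at its left and right rise 12 mm above the rim and hold the cap's two ears
- pot_mouth (a point): centre of the pot's mouth, at rim height (84 mm above the bench)
- cap: loose grey cap on the pot: 61 mm disc, 6 mm thick, a plug below it (52 mm across, 8 mm deep) in the mouth, two ears (to 40 mm from the axis) under the pot's hooks; 140 g. Origin at the centre of the disc's underside, z up; at the start its axes nearly agree with the pot's. Unscrew counter-clockwise seen from above: 70 to 130 degrees on (best 90 to 110) the ears are clear and it lifts straight off
- cap_fin (a point): on the cap's axis, 35 mm above its origin (119 mm above the bench while on the pot): the height to grip its upright fin, 40 mm long (along the cap's x), 14 mm thick (along y), from 6 to 38 mm above the cap's origin. Axes are the cap's. Standing on the bench the cap's origin is at z = 8 mm
- fliptop (a joint): angle of the white flip-top guard hinged on the cap: 0 = shut over the grip fin, 1.57 = upright, 2.3 rad = its stop, leaned back beyond upright. It stays where it is left by light friction (0.006 N m)
- fliptop_hinge (a point): centre of the guard's hinge axis: 26 mm behind the cap's axis (cap +x) and 42 mm above the cap's origin; the hinge runs along the cap's y
- fliptop_tab (a point): middle of the guard's lift tab: a round-ended crossbar, 30 mm long (along the hinge) and 14 mm thick, 76 mm from the hinge; with the guard shut it stands out at the front of the cap, 126 mm above the bench. Pinched by its two round ends (along the hinge direction) it turns between the pads as it is carried round the hinge
- tube_1: snap-cap microtube, white, 13 x 41 x 13 mm, lying on the bench; origin at the centre of its underside, its length along its own y axis; grasp it across the 12 mm width (own x), 11 to 13 mm high; 12 g. Between two and four tubes are present
- tube_2: snap-cap microtube, white, 13 x 41 x 13 mm, lying on the bench; origin at the centre of its underside, its length along its own y axis; grasp it across the 12 mm width (own x), 11 to 13 mm high; 12 g. Between two and four tubes are present
- tube_3: snap-cap microtube, white, 13 x 41 x 13 mm, lying on the bench; origin at the centre of its underside, its length along its own y axis; grasp it across the 12 mm width (own x), 11 to 13 mm high; 12 g. Between two and four tubes are present
- tube_4: snap-cap microtube, white, 13 x 41 x 13 mm, lying on the bench; origin at the centre of its underside, its length along its own y axis; grasp it across the 12 mm width (own x), 11 to 13 mm high; 12 g. Between two and four tubes are present
- roll: bystander: small black tape roll, 59 mm across, 19 mm high, lying flat; origin under its centre
- marker: bystander: marker pen 135 mm long lying near the bench's front edge; origin under its centre, length along its y
- small_bottle: bystander: small bottle with orange cap, 47 mm across, 95 mm high, standing; origin under its centre
Mind the look-alikes: they are no part of the job. Leave any black, brown or green look-alike of the cap alone.

How it is judged:
By the outcome, as a careful person would: the job done as asked, in the order asked, and still so for the second after the job is handed in, with the robot touching nothing.
Of tube_1, tube_2, tube_3, tube_4 only 2 to 4 are there at a start; the rules pass over those that are not, and their reading is None.
At some moment in a run one of tube_1, tube_2, tube_3, tube_4 may be knocked a few centimetres aside while the robot is not near it.
It also fails if it takes over 210 s, if anything falls off the work surface, if the arm or the gripper's body presses on something with over 40 N, if the wrist force passes 120 N, or if a joint passes its speed limit or range.

## Working session

There is one attempt and no reset: what is moved stays moved. The work goes in short steps, Python scripts to look and compute and a tool call to move; the robot and the scene stay as the last step left them, time stands still between calls to the robot, and variables do not carry over. Pictures are saved under pics/ and viewed, at most 14 in all, crops included, and the job is handed in when it is done.

Besides the shell and the picture viewer there is one more tool, called after "Emit:" as name([rows], argument=value, ...), one row to a line, values as JSON. drive_tool: Moves the arm, as the interface text tells. Its arguments: {"type":"object","properties":{"increments":{"type":"array"},"grip_force":{"type":"number"}},"required":["increments"]}

```bash
ls; mkdir -p pics; cat > h.py <<'E'
import numpy as np, cv2
from scipy.spatial.transform import Rotation as R
from workcell import bot
def cam(name):
    s=bot.read_state(); c=bot.read_camera(name)
    f=192/np.tan(np.radians(c["fovy"])/2)
    if name=="wrist":
        T=np.eye(4);T[:3,:3]=R.from_rotvec(s["tcp_rot"]).as_matrix();T[:3,3]=s["tool_pos"]
        W=T@np.array(c["hand_eye"])
    else: W=np.linalg.inv(np.array(c["camera_from_world"]))
    return dict(img=np.array(c["pixels"]),f=f,cx=c["cx"],cy=c["cy"],W=W)
def ray(c,u,v,z):
    d=c["W"][:3,:3]@np.array([(u-c["cx"])/c["f"],(v-c["cy"])/c["f"],1]);o=c["W"][:3,3]
    return o+d*(z-o[2])/d[2]
def proj(c,p):
    q=np.linalg.inv(c["W"])@np.append(p,1); return c["f"]*q[0]/q[2]+c["cx"],c["f"]*q[1]/q[2]+c["cy"]
def save(c,n,box=None,scale=1.5):
    im=c["img"][...,::-1]
    if box: im=im[box[1]:box[3],box[0]:box[2]]
    cv2.imwrite(f"pics/{n}.png",cv2.resize(im,None,fx=scale,fy=scale,interpolation=cv2.INTER_CUBIC))
def keep(c,n): np.savez(n+".npz",**c)
def load(n): return {k:v for k,v in np.load(n+".npz").items()}
E
python3 - <<'E'
from h import *
print(bot.read_state())
for n in("scene","side","wrist"):
    c=cam(n);keep(c,n);save(c,n);print(n,c["f"],c["W"].round(3).tolist())
E
```

```text
pics
{'time': 0.0, 'q': array([ 1.27708077e+00,  2.64747151e-01,  1.60539626e+00, -8.18709676e-06,
        1.27369254e+00, -3.69096368e-02]), 'joint_vel': array([-0.00026495, -0.00043364, -0.00016565,  0.00067988,  0.00102797,
       -0.00057573]), 'joint_torque': array([-1.46805392e-04, -5.15089917e+01, -3.67324233e+01, -4.00642557e-05,
        1.27312902e-02,  2.05821514e-06]), 'tool_pos': array([0.17135266, 0.65252551, 0.40335361]), 'tcp_rot': array([-0.40223196, -3.11537011,  0.00347734]), 'wrist_force': array([ 0.7110037 , -0.64072049,  0.7017448 ]), 'torque': array([-0.00791114,  0.0418523 , -0.01136586]), 'grip_force': 0.0, 'width': 0.999863005189629}
scene 433.0316963935277 [[0.774, -0.408, 0.484, -0.188], [-0.633, -0.495, 0.595, -0.921], [-0.003, -0.767, -0.642, 1.105], [0.0, 0.0, 0.0, 1.0]]
side 448.77681366101325 [[-0.909, -0.373, 0.188, 0.278], [-0.417, 0.808, -0.415, 0.566], [0.003, -0.455, -0.89, 1.279], [0.0, 0.0, 0.0, 1.0]]
wrist 273.0809170896308 [[0.254, 0.928, 0.273, 0.102], [0.967, -0.243, -0.074, 0.671], [-0.003, 0.283, -0.959, 0.373], [0.0, 0.0, 0.0, 1.0]]
```

View pics/scene.png

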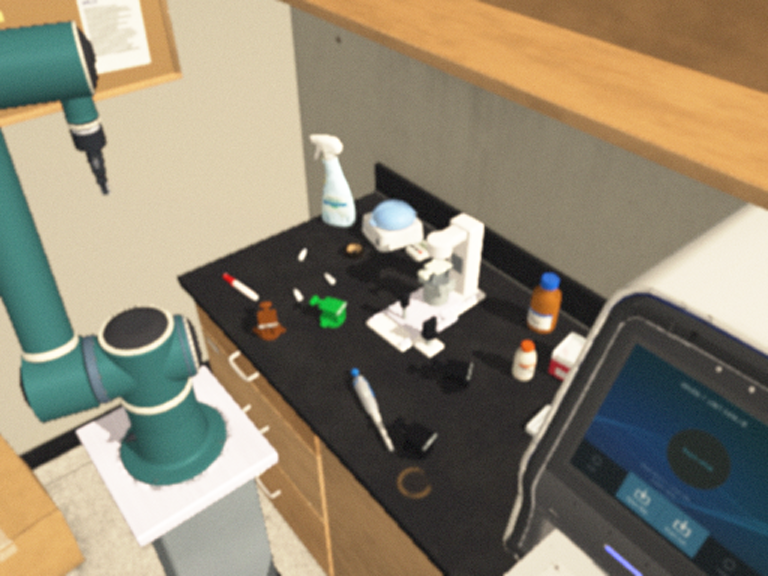

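View pics/side.png

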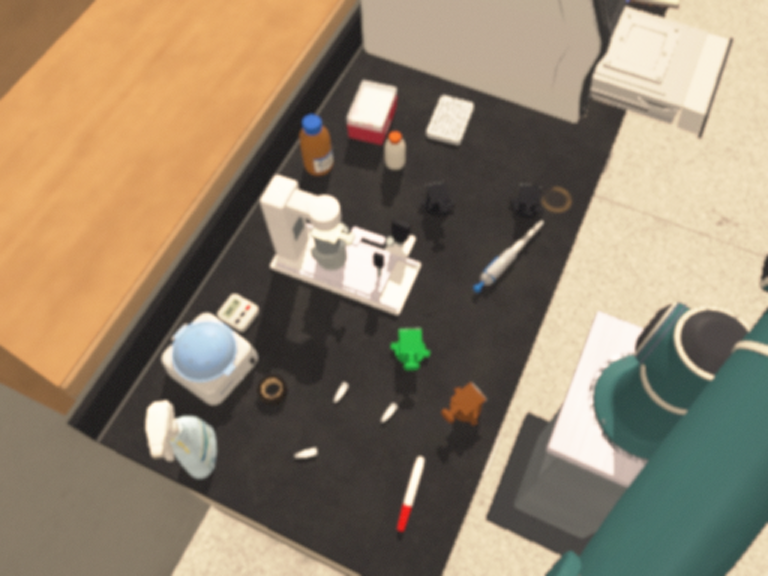

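The side view shows three tubes at (341,391), (389,412) and (306,453). The dryer is at about (340,250), with two black parts at (400,232) and (378,262) that should be the clamp knob and the pull grip. The look-alike caps are green at (410,347), brown at (465,404), and black at (436,200) and (526,200). The true cap is the grey one on the pot at (328,240). Next I'll check a close crop.

```bash
python3 - <<'E'
from h import *
a=load("scene")["img"][130:250,230:340,::-1];b=load("side")["img"][105:225,165:300,::-1]
s=lambda x:cv2.resize(x,None,fx=3.2,fy=4.0 if 0 else 3.2,interpolation=cv2.INTER_CUBIC)
cv2.imwrite("pics/crop1.png",np.hstack([s(a),s(b)]))
c=load("side")
for n,u,v,z in [("tube",341,391,.006),("tube",389,412,.006),("tube",306,453,.006),("clampknob",400,232,.089),("grip",378,255,.104),("pot",328,240,.084),("green",410,347,.02),("brown",465,404,.02),("roll",272,388,.01),("bottle",395,137,.095),("baseFL",400,310,.01),("baseFR",420,265,.01),("baseBL",272,266,.01)]:
    print(n,ray(c,u/1.5,v/1.5,z).round(3))
E
```

```text
tube [0.556 0.227 0.006]
tube [0.452 0.226 0.006]
tube [0.56  0.364 0.006]
clampknob [ 0.582 -0.108  0.089]
grip [ 0.596 -0.032  0.104]
pot [ 0.711 -0.031  0.084]
green [0.468 0.091 0.02 ]
brown [0.323 0.154 0.02 ]
roll [0.681 0.28  0.01 ]
bottle [ 0.694 -0.326  0.095]
baseFL [0.523 0.02  0.01 ]
baseFR [ 0.528 -0.095  0.01 ]
baseBL [0.817 0.04  0.01 ]
```

View pics/crop1.png

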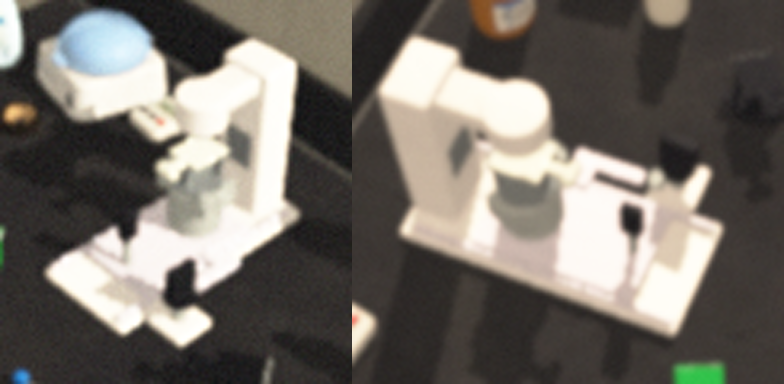

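The crop confirms the layout: grey cap and white guard on the pot under the head, pull grip mid-carriage, and clamp knob at the front right. I'll write a planning helper and move over the front of the dryer.

```bash
cat >> h.py <<'E'
def plan(x,y,z,closing=None,frm=None):
    """x,y,z = grasp point; prints tool-axis shift (mm), turn"""
    s=bot.read_state(); M=R.from_rotvec(s["tcp_rot"]).as_matrix()
    g=np.array(s["tool_pos"])+M[:,2]*.155
    d=M.T@(np.array([x,y,z])-g)*1000
    cl=np.arctan2(M[1,1],M[0,1])
    t=0 if closing is None else cl-closing
    print("grasp",g.round(4),"closing",cl.round(3),"q6",s["q"][5].round(3),"| shift mm",d.round(1),"turn",round(t,3),"dist",np.linalg.norm(d).round(0),"q6 after~",round(s["q"][5]+np.arctan2(y,x)-s["q"][0]+t,2),"t",round(s["time"],2))
E
python3 - <<'E'
from h import *
plan(.56,-.06,.25,1.62)
plan(.56,-.06,.25,-1.52)
E
```

```text
grasp [0.1713 0.6523 0.2486] closing 1.314 q6 -0.037 | shift mm [-5.569e+02 -5.903e+02 -4.000e-01] turn -0.306 dist 812.0 q6 after~ -1.73 t 0.15
grasp [0.1713 0.6523 0.2486] closing 1.314 q6 -0.037 | shift mm [-5.569e+02 -5.903e+02 -4.000e-01] turn 2.834 dist 812.0 q6 after~ 1.41 t 0.15
```

Emit:
drive_tool([
  {"delta_pos": [-23.2,-24.6,0],"turn": 0,"jaw": -0.1},
  {"delta_pos": [-23.2,-24.6,0],"turn": 0,"jaw": -0.1},
  {"delta_pos": [-23.2,-24.6,0],"turn": 0,"jaw": -0.1},
  {"delta_pos": [-23.2,-24.6,0],"turn": 0,"jaw": -0.1},
  {"delta_pos": [-23.2,-24.6,0],"turn": 0,"jaw": -0.1},
  {"delta_pos": [-23.2,-24.6,0],"turn": 0,"jaw": -0.1},
  {"delta_pos": [-23.2,-24.6,0],"turn": 0,"jaw": -0.1},
  {"delta_pos": [-23.2,-24.6,0],"turn": 0,"jaw": -0.1},
])

```text
time: 0.82
tool_pos: [0.3013, 0.4137, 0.4044]
tcp_rot: [-0.402, -3.116, 0.001]
wrist_force: [0.8, -1.1, 0.9]
width: 0.449
grip_force: 0.0
```

Emit:
drive_tool([
  {"delta_pos": [-23.2,-24.6,0],"turn": 0,"jaw": -0.1},
  {"delta_pos": [-23.2,-24.6,0],"turn": 0,"jaw": -0.1},
  {"delta_pos": [-23.2,-24.6,0],"turn": 0,"jaw": -0.1},
  {"delta_pos": [-23.2,-24.6,0],"turn": 0,"jaw": -0.1},
  {"delta_pos": [-23.2,-24.6,0],"turn": 0,"jaw": -0.1},
  {"delta_pos": [-23.2,-24.6,0],"turn": 0,"jaw": -0.1},
  {"delta_pos": [-23.2,-24.6,0],"turn": 0,"jaw": -0.1},
  {"delta_pos": [-23.2,-24.6,0],"turn": 0,"jaw": -0.1},
])

```text
time: 1.48
tool_pos: [0.4307, 0.1763, 0.4046]
tcp_rot: [0.402, 3.116, 0.0]
wrist_force: [0.5, 0.1, 1.1]
width: 0.451
grip_force: 0.0
```

Emit:
drive_tool([
  {"delta_pos": [-23.2,-24.6,0],"turn": 0,"jaw": -0.1},
  {"delta_pos": [-23.2,-24.6,0],"turn": 0,"jaw": -0.1},
  {"delta_pos": [-23.2,-24.6,0],"turn": 0,"jaw": -0.1},
  {"delta_pos": [-23.2,-24.6,0],"turn": 0,"jaw": -0.1},
  {"delta_pos": [-23.2,-24.6,0],"turn": 0,"jaw": -0.1},
  {"delta_pos": [-23.2,-24.6,0],"turn": -0.1,"jaw": -0.1},
  {"delta_pos": [-23.2,-24.6,0],"turn": -0.1,"jaw": -0.1},
  {"delta_pos": [0,0,0],"turn": -0.1,"jaw": -0.1},
])

```text
time: 2.15
tool_pos: [0.549, -0.0325, 0.4045]
tcp_rot: [-0.07, 3.139, -0.004]
wrist_force: [-0.2, 0.5, 0.3]
width: 0.446
grip_force: 0.0
```

```bash
python3 - <<'E'
from h import *
print(bot.read_state()["width"]);plan(.56,-.06,.25,1.62)
c=cam("wrist");keep(c,"w1");save(c,"w1")
E
```

```text
0.4463290448324794
grasp [ 0.5492 -0.0329  0.2495] closing 1.615 q6 -1.718 | shift mm [ -9.6 -27.6  -0.4] turn -0.005 dist 29.0 q6 after~ -1.73 t 2.15
```

View pics/w1.png

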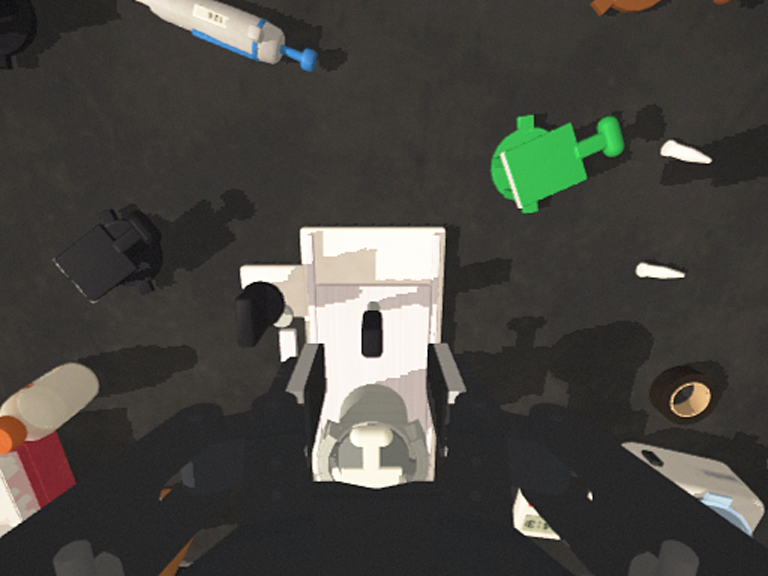

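The wrist view shows the dryer square to the picture. The knob is at about (258,312), the pull grip at (372,332), and the cap with its guard T-shape and tab at (372,435). The tubes are at (685,153) and (660,272). I'll enlarge the knob and grip for exact fin edges.

```bash
python3 - <<'E'
from h import *
c=load("w1"); 
im=np.clip(c["img"].astype(float)*2.2,0,255).astype(np.uint8); d=dict(c);d["img"]=im
save(d,"w1c",(150,140,310,260),5)
for n,u,v,z in [("FL",445,228,.01),("FR",301,228,.01),("gripNear",372,316,.104),("gripFar",372,356,.104),("tab",372,435,.13),("t1a",663,148,.006),("t1b",711,160,.006),("t2a",637,270,.006),("t2b",685,274,.006)]:
    print(n,ray(c,u/1.5,v/1.5,z).round(4))
E
```

```text
FL [0.5263 0.0269 0.01  ]
FR [ 0.532  -0.1007  0.01  ]
gripNear [ 0.5772 -0.0347  0.104 ]
gripFar [ 0.6079 -0.0334  0.104 ]
tab [ 0.6554 -0.0311  0.13  ]
t1a [0.4509 0.2058 0.006 ]
t1b [0.4587 0.249  0.006 ]
t2a [0.5574 0.2078 0.006 ]
t2b [0.5591 0.2529 0.006 ]
```

View pics/w1c.png

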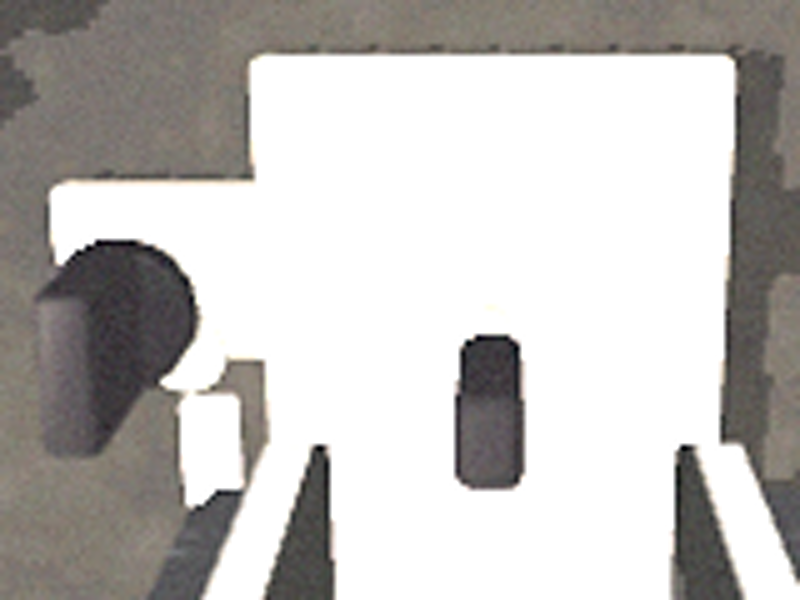

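The fin's top face spans crop (38–95, 297–455), centred at about (67,376). The grip's top face spans (457–524, 395–488).

```bash
python3 - <<'E'
from h import *
c=load("w1"); P=lambda a,b,z:ray(c,150+a/5,140+b/5,z)
f=P(67,376,.089);a=P(64,297,.089);b=P(71,455,.089);g=P(490,442,.104)
ga=P(491,395,.104);gb=P(490,488,.104)
e=P(255,60,.01);e2=P(735,60,.01)
print("fin",f.round(4),"len",np.linalg.norm(b-a),"yaw",np.arctan2(*(b-a)[[1,0]]),"grip",g.round(4),np.linalg.norm(gb-ga),"edge yaw",np.arctan2(*(e2-e)[[1,0]])-np.pi/2)
plan(f[0],f[1],.2,np.pi/2+.05)
E
```

```text
fin [ 0.5925 -0.1286  0.089 ] len 0.037759708209190626 yaw -0.004205461215569629 grip [ 0.5974 -0.0338  0.104 ] 0.021629290273736418 edge yaw 0.045076128229806
grasp [ 0.5478 -0.0308  0.2492] closing 1.619 q6 -1.721 | shift mm [-39.9 -99.9  49.3] turn -0.001 dist 118.0 q6 after~ -1.83 t 2.2
```

Emit:
drive_tool([
  {"delta_pos": [-10,-25,12.3],"turn": 0,"jaw": -0.1},
  {"delta_pos": [-10,-25,12.3],"turn": 0,"jaw": -0.1},
  {"delta_pos": [-10,-25,12.3],"turn": 0,"jaw": -0.1},
  {"delta_pos": [-10,-25,12.3],"turn": 0,"jaw": -0.1},
  {"delta_pos": [0,0,0],"turn": 0,"jaw": -0.1},
  {"delta_pos": [0,0,30],"turn": 0,"jaw": -0.1},
  {"delta_pos": [0,0,30],"turn": 0,"jaw": -0.1},
  {"delta_pos": [0,0,0],"turn": 0,"jaw": -0.1},
])

```text
time: 2.87
tool_pos: [0.5878, -0.1249, 0.2892]
tcp_rot: [0.065, -3.13, -0.006]
wrist_force: [-2.0, 0.8, -1.9]
width: 0.449
grip_force: 0.0
```

```bash
python3 - <<'E'
from h import *
plan(.5925,-.1286,.076,1.61)
c=cam("wrist");keep(c,"w2")
im=np.clip(c["img"].astype(float)*2,0,255).astype(np.uint8); d=dict(c);d["img"]=im
save(d,"w2",(100,150,420,384),2.4)
E
```

```text
grasp [ 0.5861 -0.1243  0.1342] closing 1.612 q6 -1.864 | shift mm [-6.9 -4.8 58.1] turn 0.002 dist 59.0 q6 after~ -1.82 t 2.87
```

View pics/w2.png

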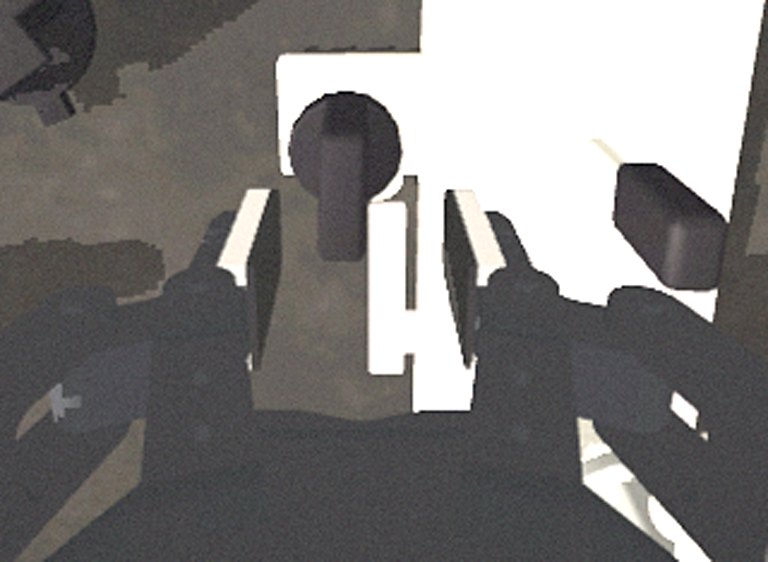

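The fin's top face spans crop (320–366, 137–260), and the fingers straddle it laterally.

```bash
python3 - <<'E'
from h import *
c=load("w2");P=lambda a,b,z:ray(c,100+a/2.4,150+b/2.4,z)
f=P(343,198,.089);a=P(345,137,.089);b=P(341,260,.089);g=P(690,220,.104)
print(f.round(4),np.linalg.norm(a-b),np.arctan2(*(b-a)[[1,0]]),g)
plan(f[0],f[1],.076,1.6)
E
```

```text
[ 0.592  -0.1291  0.089 ] 0.0375892117957068 0.004721844414025071 [ 0.58785581 -0.03879867  0.104     ]
grasp [ 0.5873 -0.1246  0.1368] closing 1.613 q6 -1.864 | shift mm [-5.  -4.9 60.7] turn 0.013 dist 61.0 q6 after~ -1.81 t 2.92
```

Emit:
drive_tool([
  {"delta_pos": [-2.5,-2.5,20],"turn": 0.02,"jaw": -0.1},
  {"delta_pos": [-2.5,-2.5,20],"turn": 0,"jaw": -0.1},
  {"delta_pos": [0,0,20],"turn": 0,"jaw": -0.1},
  {"delta_pos": [0,0,0],"turn": 0,"jaw": -0.1},
  {"delta_pos": [0,0,0],"turn": 0,"jaw": -1},
  {"delta_pos": [0,0,0],"turn": 0,"jaw": -1},
  {"delta_pos": [0,0,0],"turn": 0,"jaw": -1},
  {"delta_pos": [0,0,0],"turn": 0,"jaw": -1},
], grip_force=50)

```text
time: 3.58
tool_pos: [0.5969, -0.13, 0.2379]
tcp_rot: [-0.035, 3.139, 0.003]
wrist_force: [-1.2, 4.9, -0.6]
width: 0.155
grip_force: 49.6
```

```bash
python3 - <<'E'
from h import *
plan(.592,-.1291,.076,1.59);s=bot.read_state();print(s["width"],s["grip_force"],s["wrist_force"],s["torque"])
E
```

```text
grasp [ 0.5973 -0.1297  0.0829] closing 1.593 q6 -1.851 | shift mm [5.3 0.7 6.9] turn 0.003 dist 9.0 q6 after~ -1.81 t 3.58
0.15518883665325242 49.64108169078827 [-1.22081365  4.86003812 -0.5594693 ] [ 0.66275544  0.03606469 -0.0771373 ]
```

Emit:
drive_tool([
  {"delta_pos": [0,0,0],"turn": 0,"jaw": -0.3},
  {"delta_pos": [0,0,0],"turn": 0,"jaw": -0.3},
  {"delta_pos": [5.3,0.7,5],"turn": 0,"jaw": -0.3},
  {"delta_pos": [0,0,0],"turn": 0,"jaw": -0.3},
  {"delta_pos": [0,0,0],"turn": 0,"jaw": -1},
  {"delta_pos": [0,0,0],"turn": 0,"jaw": -1},
  {"delta_pos": [0,0,0],"turn": 0,"jaw": -1},
  {"delta_pos": [0,0,0],"turn": 0,"jaw": -1},
], grip_force=50)

```text
time: 4.25
tool_pos: [0.5906, -0.13, 0.2306]
tcp_rot: [0.036, -3.14, -0.002]
wrist_force: [-3.1, 4.7, 3.8]
width: 0.157
grip_force: 49.7
```

Emit:
drive_tool([
  {"delta_pos": [0,0,0],"turn": 0.1,"jaw": -1},
  {"delta_pos": [0,0,0],"turn": 0.1,"jaw": -1},
  {"delta_pos": [0,0,0],"turn": 0.1,"jaw": -1},
  {"delta_pos": [0,0,0],"turn": 0.1,"jaw": -1},
  {"delta_pos": [0,0,0],"turn": 0.1,"jaw": -1},
  {"delta_pos": [0,0,0],"turn": 0.1,"jaw": -1},
  {"delta_pos": [0,0,0],"turn": 0.1,"jaw": -1},
  {"delta_pos": [0,0,0],"turn": 0,"jaw": -1},
])

```text
time: 4.92
tool_pos: [0.5909, -0.1288, 0.2306]
tcp_rot: [-1.05, -2.959, -0.005]
wrist_force: [-1.4, 10.2, 3.2]
width: 0.157
grip_force: 49.8
```

```bash
python3 - <<'E'
from h import *
plan(.592,-.1291,.076,1.59-1.4);s=bot.read_state();print(s["width"],s["grip_force"],s["wrist_force"],s["torque"])
E
```

```text
grasp [ 0.5909 -0.1282  0.0756] closing 0.889 q6 -1.148 | shift mm [-1.5 -0.  -0.4] turn 0.699 dist 2.0 q6 after~ -0.41 t 4.92
0.15651629337561493 49.75868225097656 [-1.39312936 10.187572    3.18218435] [1.4368934  0.21134456 0.00535123]
```

Turning well. I'll finish the turn to its stop.

Emit:
drive_tool([
  {"delta_pos": [0,0,0],"turn": 0.1,"jaw": -1},
  {"delta_pos": [0,0,0],"turn": 0.1,"jaw": -1},
  {"delta_pos": [0,0,0],"turn": 0.1,"jaw": -1},
  {"delta_pos": [0,0,0],"turn": 0.1,"jaw": -1},
  {"delta_pos": [0,0,0],"turn": 0.1,"jaw": -1},
  {"delta_pos": [0,0,0],"turn": 0.1,"jaw": -1},
  {"delta_pos": [0,0,0],"turn": 0.1,"jaw": -1},
  {"delta_pos": [0,0,0],"turn": 0,"jaw": -1},
])

```text
time: 5.58
tool_pos: [0.5918, -0.128, 0.2306]
tcp_rot: [-1.998, -2.423, -0.007]
wrist_force: [3.7, 13.3, 1.0]
width: 0.15
grip_force: 52.3
```

Emit:
drive_tool([
  {"delta_pos": [0,0,0],"turn": 0.04,"jaw": -1},
  {"delta_pos": [0,0,0],"turn": 0.03,"jaw": -1},
  {"delta_pos": [0,0,0],"turn": 0,"jaw": -1},
])

```text
time: 5.83
tool_pos: [0.592, -0.1285, 0.2308]
tcp_rot: [2.077, 2.356, 0.006]
wrist_force: [3.4, 9.6, 0.1]
width: 0.152
grip_force: 90.7
```

```bash
python3 - <<'E'
from h import *
plan(.592,-.1291,.076,1.59-1.4);s=bot.read_state();print(s["width"],s["grip_force"],s["wrist_force"],s["torque"])
E
```

```text
grasp [ 0.5924 -0.1281  0.0758] closing 0.126 q6 -0.384 | shift mm [-1.  -0.6 -0.2] turn -0.064 dist 1.0 q6 after~ -0.41 t 5.83
0.1524356698806007 90.74578028172255 [3.43407172 9.5912649  0.10643152] [ 1.55357766 -0.5267661   0.9870632 ]
```

Emit:
drive_tool([
  {"delta_pos": [0,0,0],"turn": -0.05,"jaw": -0.3},
  {"delta_pos": [0,0,0],"turn": 0,"jaw": -0.1},
  {"delta_pos": [0,0,0],"turn": 0,"jaw": -0.1},
  {"delta_pos": [0,0,-35],"turn": 0,"jaw": -0.1},
  {"delta_pos": [0,0,-35],"turn": 0,"jaw": -0.1},
  {"delta_pos": [0,0,-30],"turn": -0.12,"jaw": -0.1},
  {"delta_pos": [0,0,0],"turn": -0.12,"jaw": -0.1},
  {"delta_pos": [0,0,0],"turn": -0.12,"jaw": -0.1},
])

```text
time: 6.5
tool_pos: [0.592, -0.1315, 0.3343]
tcp_rot: [1.548, 2.726, 0.002]
wrist_force: [-0.4, -0.5, -0.5]
width: 0.449
grip_force: 0.0
```

Emit:
drive_tool([
  {"delta_pos": [0,0,0],"turn": -0.12,"jaw": -0.1},
  {"delta_pos": [0,0,0],"turn": -0.12,"jaw": -0.1},
  {"delta_pos": [0,0,0],"turn": -0.12,"jaw": -0.1},
  {"delta_pos": [0,0,0],"turn": -0.12,"jaw": -0.1},
  {"delta_pos": [0,0,0],"turn": -0.12,"jaw": -0.1},
  {"delta_pos": [0,0,0],"turn": -0.12,"jaw": -0.1},
  {"delta_pos": [0,0,0],"turn": -0.12,"jaw": -0.1},
  {"delta_pos": [0,0,0],"turn": -0.12,"jaw": -0.1},
])

```text
time: 7.17
tool_pos: [0.5907, -0.1311, 0.3304]
tcp_rot: [-0.114, -3.139, 0.001]
wrist_force: [-0.1, 0.5, 0.5]
width: 0.449
grip_force: 0.0
```

Emit:
drive_tool([
  {"delta_pos": [0,0,0],"turn": -0.12,"jaw": -0.1},
  {"delta_pos": [0,25,0],"turn": 0,"jaw": -0.1},
  {"delta_pos": [0,25,0],"turn": 0,"jaw": -0.1},
  {"delta_pos": [0,25,0],"turn": 0,"jaw": -0.1},
  {"delta_pos": [0,15,0],"turn": 0,"jaw": -0.1},
  {"delta_pos": [0,0,0],"turn": 0,"jaw": -0.1},
  {"delta_pos": [0,0,0],"turn": 0,"jaw": -0.1},
])

```text
time: 7.75
tool_pos: [0.5869, -0.0405, 0.3305]
tcp_rot: [-0.069, 3.141, -0.001]
wrist_force: [-0.6, -0.3, -0.7]
width: 0.447
grip_force: 0.0
```

```bash
python3 - <<'E'
from h import *
plan(.597,-.034,.084,1.605)
c=cam("wrist");keep(c,"w3")
im=np.clip(c["img"].astype(float)*2,0,255).astype(np.uint8); d=dict(c);d["img"]=im
save(d,"w3",(100,100,420,384),2)
E
```

```text
grasp [ 0.5869 -0.0406  0.1755] closing 1.615 q6 -1.725 | shift mm [-10.3   6.2  91.5] turn 0.01 dist 92.0 q6 after~ -1.66 t 7.75
```

View pics/w3.png

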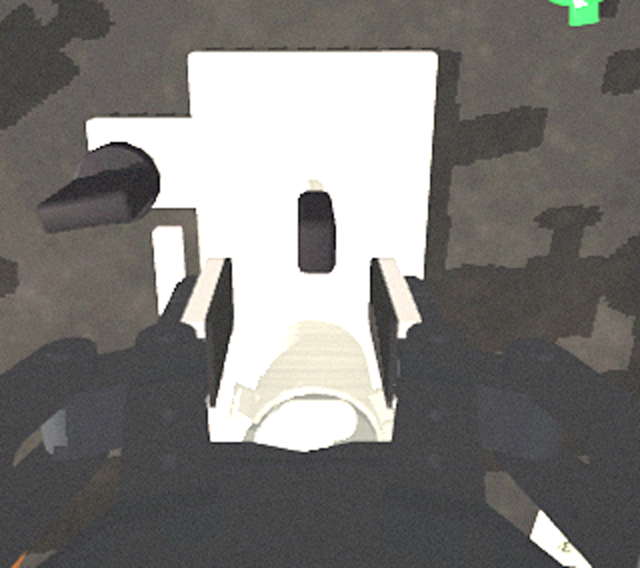

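The knob's fin is now turned crosswise, so the clamp is free. The grip's top face spans crop (299–336, 228–271).

```bash
python3 - <<'E'
from h import *
c=load("w3");P=lambda a,b,z:ray(c,100+a/2,100+b/2,z)
f=P(317.5,250,.104)
print(f.round(4),P(317,228,.104),P(317,271,.104))
e=P(192,52,.01);e2=P(436,52,.01);print(np.arctan2(*(e2-e)[[1,0]])-np.pi/2)
plan(f[0],f[1],.086,1.6)
E
```

```text
[ 0.5988 -0.0338  0.104 ] [ 0.58972173 -0.03448327  0.104     ] [ 0.6076741 -0.0335379  0.104    ]
0.04408139590948146
grasp [ 0.587  -0.0412  0.1755] closing 1.614 q6 -1.725 | shift mm [-12.1   7.   89.5] turn 0.014 dist 91.0 q6 after~ -1.66 t 7.8
```

Emit:
drive_tool([
  {"delta_pos": [-12,7,30],"turn": 0,"jaw": -0.1},
  {"delta_pos": [0,0,30],"turn": 0,"jaw": -0.1},
  {"delta_pos": [0,0,30],"turn": 0,"jaw": -0.1},
  {"delta_pos": [0,0,0],"turn": 0,"jaw": -0.1},
  {"delta_pos": [0,0,0],"turn": 0,"jaw": -1},
  {"delta_pos": [0,0,0],"turn": 0,"jaw": -1},
  {"delta_pos": [0,0,0],"turn": 0,"jaw": -1},
  {"delta_pos": [0,0,0],"turn": 0,"jaw": -1},
], grip_force=50)

```text
time: 8.47
tool_pos: [0.5991, -0.0338, 0.2417]
tcp_rot: [-0.068, 3.139, -0.002]
wrist_force: [0.6, -2.2, -6.1]
width: 0.18
grip_force: 51.2
```

Emit:
drive_tool([
  {"delta_pos": [10,0,0],"turn": 0,"jaw": -1},
  {"delta_pos": [20,0,0],"turn": 0,"jaw": -1},
  {"delta_pos": [20,0,0],"turn": 0,"jaw": -1},
  {"delta_pos": [20,0,0],"turn": 0,"jaw": -1},
  {"delta_pos": [20,0,0],"turn": 0,"jaw": -1},
  {"delta_pos": [20,0,0],"turn": 0,"jaw": -1},
  {"delta_pos": [10,0,0],"turn": 0,"jaw": -1},
  {"delta_pos": [0,0,0],"turn": 0,"jaw": -1},
])

```text
time: 9.13
tool_pos: [0.4774, -0.0391, 0.2417]
tcp_rot: [-0.069, 3.139, -0.003]
wrist_force: [-2.9, -6.6, -3.2]
width: 0.182
grip_force: 53.3
```

Emit:
drive_tool([
  {"delta_pos": [10,0,0],"turn": 0,"jaw": -1},
  {"delta_pos": [8,0,0],"turn": 0,"jaw": -1},
  {"delta_pos": [4,0,0],"turn": 0,"jaw": -1},
  {"delta_pos": [0,0,0],"turn": 0,"jaw": -1},
])

```text
time: 9.47
tool_pos: [0.4582, -0.04, 0.2417]
tcp_rot: [-0.068, 3.132, -0.003]
wrist_force: [10.4, -3.9, -14.9]
width: 0.185
grip_force: 52.6
```

```bash
python3 - <<'E'
from h import *
plan(.459,-.040,.086,1.614);s=bot.read_state();print(s["width"],s["grip_force"],s["wrist_force"],s["torque"])
E
```

```text
grasp [ 0.4595 -0.0403  0.0867] closing 1.614 q6 -1.754 | shift mm [0.5 0.3 0.7] turn 0.0 dist 1.0 q6 after~ -1.7 t 9.47
0.18478551291111953 52.612295150756836 [ 10.35448323  -3.85392166 -14.85306989] [-0.44985787 -1.0001702   0.16186307]
```

Carriage is out against its stop, with 140.8 mm of travel. I'll release and look at the tab and cap.

Emit:
drive_tool([
  {"delta_pos": [-4,0,0],"turn": 0,"jaw": 0},
  {"delta_pos": [0,0,0],"turn": 0,"jaw": 0.2},
  {"delta_pos": [0,0,0],"turn": 0,"jaw": 0.2},
  {"delta_pos": [0,0,-35],"turn": 0,"jaw": 0.2},
  {"delta_pos": [0,0,-35],"turn": 0,"jaw": 0.2},
  {"delta_pos": [0,0,-35],"turn": 0,"jaw": 0.2},
  {"delta_pos": [0,0,-35],"turn": 0,"jaw": 0.2},
  {"delta_pos": [0,0,0],"turn": 0,"jaw": 0.2},
])

```text
time: 10.13
tool_pos: [0.4634, -0.0393, 0.3897]
tcp_rot: [-0.068, 3.126, -0.003]
wrist_force: [0.8, -1.0, 0.3]
width: 0.598
grip_force: 0.0
```

Emit:
drive_tool([
  {"delta_pos": [-15,0,0],"turn": 0,"jaw": 0.2},
  {"delta_pos": [-15,0,0],"turn": 0,"jaw": 0.2},
  {"delta_pos": [0,0,0],"turn": 0,"jaw": 0.2},
  {"delta_pos": [0,0,0],"turn": 0,"jaw": 0.2},
])

```text
time: 10.47
tool_pos: [0.4909, -0.0377, 0.3809]
tcp_rot: [-0.068, 3.141, 0.0]
wrist_force: [0.5, 0.6, -0.9]
width: 0.601
grip_force: 0.0
```

```bash
python3 - <<'E'
from h import *
plan(.519,-.0375,.124,1.614)
c=cam("wrist");keep(c,"w4")
d=dict(c);d["img"]=np.clip(c["img"].astype(float)*1.2,0,255).astype(np.uint8)
save(d,"w4",(130,150,390,345),3)
for p in [(.519,-.0375,.126),(.595,-.034,.126),(.569,-.035,.09)]:
    u=proj(c,p); print(np.round([(u[0]-130)*3,(u[1]-150)*3]))
E
```

```text
grasp [ 0.4909 -0.0377  0.2259] closing 1.614 q6 -1.742 | shift mm [-28.   -1.  101.9] turn 0.0 dist 106.0 q6 after~ -1.69 t 10.47
[358. 237.]
[359. 454.]
[359. 324.]
```

View pics/w4.png

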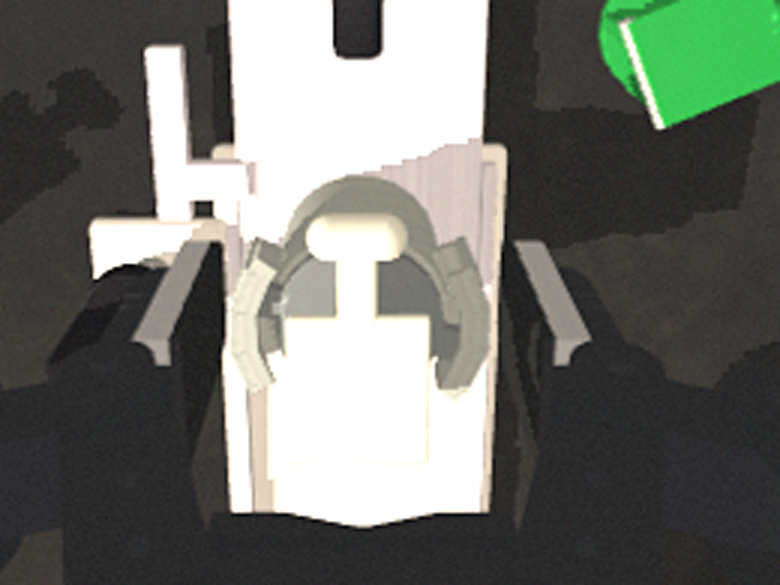

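The tab at (356,237) and the guard match the prediction. I'll pinch the tab and carry it round the hinge.

Emit:
drive_tool([
  {"delta_pos": [-28,-1,0],"turn": 0,"jaw": 0.2},
  {"delta_pos": [0,0,35],"turn": 0,"jaw": 0.2},
  {"delta_pos": [0,0,35],"turn": 0,"jaw": 0.2},
  {"delta_pos": [0,0,32],"turn": 0,"jaw": 0.2},
  {"delta_pos": [0,0,0],"turn": 0,"jaw": 0.2},
  {"delta_pos": [0,0,0],"turn": 0,"jaw": -1},
  {"delta_pos": [0,0,0],"turn": 0,"jaw": -1},
  {"delta_pos": [0,0,0],"turn": 0,"jaw": -1},
], grip_force=30)

```text
time: 11.18
tool_pos: [0.5197, -0.0377, 0.2811]
tcp_rot: [-0.068, 3.137, -0.001]
wrist_force: [-0.2, 1.1, 0.1]
width: 0.322
grip_force: 29.5
```

Emit:
drive_tool([
  {"delta_pos": [0,0,0],"turn": 0,"jaw": -1},
])

```text
time: 11.27
tool_pos: [0.5197, -0.0378, 0.281]
tcp_rot: [-0.068, 3.137, -0.001]
wrist_force: [-1.2, -0.3, -0.2]
width: 0.318
grip_force: 29.5
```

```bash
python3 - <<'E'
from h import *
plan(.519,-.0375,.124,1.614);s=bot.read_state();print(s["width"],s["grip_force"],s["wrist_force"],s["torque"])
E
```

```text
grasp [ 0.5203 -0.0378  0.126 ] closing 1.614 q6 -1.734 | shift mm [1.3 0.4 2. ] turn -0.0 dist 2.0 q6 after~ -1.69 t 11.27
0.3179223766748973 29.509494602680206 [-1.18328889 -0.25663184 -0.17651406] [-0.02067552  0.11991755 -0.03398735]
```

Emit:
drive_tool([
  {"delta_pos": [-1.5,0,-15.1],"turn": 0,"jaw": -1},
  {"delta_pos": [-4.5,0,-14.5],"turn": 0,"jaw": -1},
  {"delta_pos": [-7.3,0,-13.3],"turn": 0,"jaw": -1},
  {"delta_pos": [-9.8,0,-11.6],"turn": 0,"jaw": -1},
  {"delta_pos": [-11.8,0,-9.5],"turn": 0,"jaw": -1},
  {"delta_pos": [-13.6,0,-6.8],"turn": 0,"jaw": -1},
  {"delta_pos": [-14.6,0,-4.1],"turn": 0,"jaw": -1},
  {"delta_pos": [0,0,0],"turn": 0,"jaw": -1},
])

```text
time: 11.93
tool_pos: [0.5842, -0.0349, 0.3565]
tcp_rot: [-0.068, 3.135, -0.001]
wrist_force: [-0.1, 0.4, 0.3]
width: 0.322
grip_force: 29.7
```

Emit:
drive_tool([
  {"delta_pos": [-15.1,0,-1.1],"turn": 0,"jaw": -1},
  {"delta_pos": [-15.1,0,2],"turn": 0,"jaw": -1},
  {"delta_pos": [-14.3,0,4.9],"turn": 0,"jaw": -1},
  {"delta_pos": [-13.1,0,7.7],"turn": 0,"jaw": -1},
  {"delta_pos": [-4.7,0,3.7],"turn": 0,"jaw": -1},
  {"delta_pos": [0,0,0],"turn": 0,"jaw": -1},
  {"delta_pos": [0,0,0],"turn": 0,"jaw": -1},
])

```text
time: 12.52
tool_pos: [0.6449, -0.032, 0.3384]
tcp_rot: [-0.068, 3.136, 0.0]
wrist_force: [2.9, 1.6, 5.7]
width: 0.318
grip_force: 31.1
```

```bash
python3 - <<'E'
from h import *
plan(.6457,-.032,.183,1.614);s=bot.read_state();print(s["width"],s["grip_force"],s["wrist_force"],s["torque"])
E
```

```text
grasp [ 0.6457 -0.032   0.1834] closing 1.614 q6 -1.703 | shift mm [-0.  -0.   0.4] turn 0.0 dist 0.0 q6 after~ -1.66 t 12.52
0.3181107577357232 31.12475574016571 [2.88724638 1.63304581 5.70426818] [ 0.1649742  -0.31866733  0.02119864]
```

Emit:
drive_tool([
  {"delta_pos": [0,0,0],"turn": 0,"jaw": 0},
  {"delta_pos": [0,0,0],"turn": 0,"jaw": 0},
  {"delta_pos": [0,0,-35],"turn": 0,"jaw": 0},
  {"delta_pos": [0,0,-35],"turn": 0,"jaw": 0},
  {"delta_pos": [26,0,0],"turn": 0,"jaw": 0},
  {"delta_pos": [26,0,0],"turn": 0,"jaw": 0},
  {"delta_pos": [25,0,0],"turn": 0,"jaw": 0},
  {"delta_pos": [0,0,0],"turn": 0.1208,"jaw": 0},
])

```text
time: 13.18
tool_pos: [0.5625, -0.0356, 0.4052]
tcp_rot: [-0.123, -3.134, 0.0]
wrist_force: [-0.5, -0.3, -0.9]
width: 0.5
grip_force: 0.0
```

Emit:
drive_tool([
  {"delta_pos": [0,0,0],"turn": 0.1208,"jaw": 0},
  {"delta_pos": [0,0,0],"turn": 0.1208,"jaw": 0},
  {"delta_pos": [0,0,0],"turn": 0.1208,"jaw": 0},
  {"delta_pos": [0,0,0],"turn": 0.1208,"jaw": 0},
  {"delta_pos": [0,0,0],"turn": 0.1208,"jaw": 0},
  {"delta_pos": [0,0,0],"turn": 0.1208,"jaw": 0},
  {"delta_pos": [0,0,0],"turn": 0.1208,"jaw": 0},
  {"delta_pos": [0,0,0],"turn": 0.1208,"jaw": 0},
])

```text
time: 13.85
tool_pos: [0.5661, -0.0356, 0.4055]
tcp_rot: [-1.574, -2.717, 0.002]
wrist_force: [-0.4, -0.3, -0.7]
width: 0.499
grip_force: 0.0
```

Emit:
drive_tool([
  {"delta_pos": [0,0,0],"turn": 0.1208,"jaw": 0},
  {"delta_pos": [0,0,0],"turn": 0.1208,"jaw": 0},
  {"delta_pos": [0,0,0],"turn": 0.1208,"jaw": 0},
  {"delta_pos": [0,0,0],"turn": 0.1208,"jaw": 0},
  {"delta_pos": [0,0,0],"turn": 0.1208,"jaw": 0},
  {"delta_pos": [0,0,0],"turn": 0.1208,"jaw": 0},
  {"delta_pos": [0,0,0],"turn": 0.1208,"jaw": 0},
  {"delta_pos": [0,0,0],"turn": 0.1208,"jaw": 0},
])

```text
time: 14.52
tool_pos: [0.5661, -0.0356, 0.4054]
tcp_rot: [-2.657, -1.675, 0.003]
wrist_force: [-0.1, -0.9, -0.9]
width: 0.5
grip_force: 0.0
```

Emit:
drive_tool([
  {"delta_pos": [0,0,0],"turn": 0.1208,"jaw": 0},
  {"delta_pos": [0,0,0],"turn": 0.1208,"jaw": 0},
  {"delta_pos": [0,0,0],"turn": 0.1208,"jaw": 0},
  {"delta_pos": [0,0,0],"turn": 0.1208,"jaw": 0},
  {"delta_pos": [0,0,0],"turn": 0.1208,"jaw": 0},
  {"delta_pos": [0,0,0],"turn": 0.1208,"jaw": 0},
  {"delta_pos": [0,0,0],"turn": 0.1208,"jaw": 0},
  {"delta_pos": [0,0,0],"turn": 0.1208,"jaw": 0},
])

```text
time: 15.18
tool_pos: [0.5661, -0.0356, 0.4055]
tcp_rot: [-3.132, -0.249, 0.003]
wrist_force: [-0.3, -0.6, 0.3]
width: 0.5
grip_force: 0.0
```

Emit:
drive_tool([
  {"delta_pos": [0,0,0],"turn": 0.1208,"jaw": 0},
  {"delta_pos": [0,0,0],"turn": 0,"jaw": 0},
  {"delta_pos": [0,0,0],"turn": 0,"jaw": 0},
])

```text
time: 15.43
tool_pos: [0.5664, -0.0356, 0.4056]
tcp_rot: [3.141, 0.074, -0.002]
wrist_force: [-0.3, -0.5, -0.5]
width: 0.504
grip_force: 0.0
```

```bash
python3 - <<'E'
from h import *
plan(.569,-.0353,.119,-1.527)
c=cam("wrist");keep(c,"w5")
d=dict(c);d["img"]=np.clip(c["img"].astype(float)*1.2,0,255).astype(np.uint8)
save(d,"w5",(110,110,410,384),2.1)
for p in [(.589,-.0345,.122),(.549,-.036,.122),(.569,-.0353,.122),(.645,-.032,.183)]:
    u=proj(c,p); print(np.round([(u[0]-110)*2.1,(u[1]-110)*2.1]))
E
```

```text
grasp [ 0.5662 -0.0356  0.2506] closing -1.524 q6 1.417 | shift mm [  3.   -0.2 131.6] turn 0.003 dist 132.0 q6 after~ 1.47 t 15.43
[294. 118.]
[293. 202.]
[293. 161.]
[294. -20.]
```

View pics/w5.png

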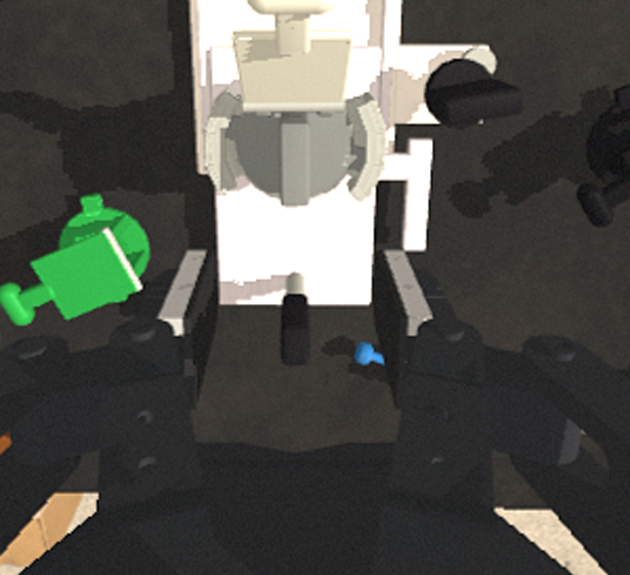

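The guard is leaned back at the top of the view, and the fin at (295,160) is where predicted. I'll descend, grip and unscrew about 100°.

Emit:
drive_tool([
  {"delta_pos": [3,0,35],"turn": 0,"jaw": 0},
  {"delta_pos": [0,0,35],"turn": 0,"jaw": 0},
  {"delta_pos": [0,0,35],"turn": 0,"jaw": 0},
  {"delta_pos": [0,0,26],"turn": 0,"jaw": 0},
  {"delta_pos": [0,0,0],"turn": 0,"jaw": 0},
  {"delta_pos": [0,0,0],"turn": 0,"jaw": -1},
  {"delta_pos": [0,0,0],"turn": 0,"jaw": -1},
  {"delta_pos": [0,0,0],"turn": 0,"jaw": -1},
], grip_force=60)

```text
time: 16.15
tool_pos: [0.5712, -0.0355, 0.2778]
tcp_rot: [3.14, 0.07, 0.006]
wrist_force: [-0.9, 0.2, -0.8]
width: 0.147
grip_force: 60.0
```

Emit:
drive_tool([
  {"delta_pos": [0,0,0],"turn": 0,"jaw": -1},
  {"delta_pos": [0,0,0],"turn": -0.05,"jaw": -1},
  {"delta_pos": [0,0,0],"turn": -0.1,"jaw": -1},
])

```text
time: 16.4
tool_pos: [0.5709, -0.0358, 0.2776]
tcp_rot: [3.125, 0.309, 0.005]
wrist_force: [-2.0, -1.0, 1.8]
width: 0.144
grip_force: 60.7
```

```bash
python3 - <<'E'
from h import *
plan(.569,-.0353,.119,-1.527);s=bot.read_state();print(s["width"],s["grip_force"],s["wrist_force"],s["torque"])
E
```

```text
grasp [ 0.5714 -0.0359  0.1226] closing -1.374 q6 1.268 | shift mm [-2.2 -1.1  3.6] turn 0.153 dist 4.0 q6 after~ 1.47 t 16.4
0.14362641432831874 60.729721784591675 [-2.0417763  -1.00929273  1.83885402] [-0.24722764  0.30928316 -0.07010798]
```

Emit:
drive_tool([
  {"delta_pos": [0,0,0],"turn": -0.1,"jaw": -1},
  {"delta_pos": [0,0,0],"turn": -0.1,"jaw": -1},
  {"delta_pos": [0,0,0],"turn": -0.1,"jaw": -1},
  {"delta_pos": [0,0,0],"turn": -0.1,"jaw": -1},
  {"delta_pos": [0,0,0],"turn": -0.1,"jaw": -1},
  {"delta_pos": [0,0,0],"turn": -0.1,"jaw": -1},
  {"delta_pos": [0,0,0],"turn": -0.1,"jaw": -1},
  {"delta_pos": [0,0,0],"turn": -0.1,"jaw": -1},
])

```text
time: 17.07
tool_pos: [0.5701, -0.0352, 0.2776]
tcp_rot: [-2.758, -1.504, -0.001]
wrist_force: [-5.9, 1.5, 5.3]
width: 0.145
grip_force: 61.2
```

Emit:
drive_tool([
  {"delta_pos": [0,0,0],"turn": -0.1,"jaw": -1},
  {"delta_pos": [0,0,0],"turn": -0.1,"jaw": -1},
  {"delta_pos": [0,0,0],"turn": -0.1,"jaw": -1},
  {"delta_pos": [0,0,0],"turn": -0.1,"jaw": -1},
  {"delta_pos": [0,0,0],"turn": -0.1,"jaw": -1},
  {"delta_pos": [0,0,0],"turn": -0.1,"jaw": -1},
  {"delta_pos": [0,0,0],"turn": -0.1,"jaw": -1},
  {"delta_pos": [0,0,0],"turn": -0.1,"jaw": -1},
])

```text
time: 17.73
tool_pos: [0.5698, -0.0349, 0.2776]
tcp_rot: [-1.954, -2.458, -0.001]
wrist_force: [-6.2, 2.8, 6.2]
width: 0.149
grip_force: 61.3
```

Emit:
drive_tool([
  {"delta_pos": [0,0,0],"turn": 0,"jaw": -1},
  {"delta_pos": [0,0,0],"turn": 0,"jaw": -1},
  {"delta_pos": [0,0,-5],"turn": 0,"jaw": -1},
  {"delta_pos": [0,0,0],"turn": 0,"jaw": -1},
])

```text
time: 18.07
tool_pos: [0.5699, -0.0348, 0.2817]
tcp_rot: [-1.96, -2.454, -0.002]
wrist_force: [-4.2, 5.1, 2.5]
width: 0.147
grip_force: 60.8
```

```bash
python3 - <<'E'
from h import *
plan(.569,-.0353,.22);s=bot.read_state();print(s["width"],s["grip_force"],s["wrist_force"],s["torque"],s["q"])
E
```

```text
grasp [ 0.5699 -0.0346  0.1267] closing 0.223 q6 -0.329 | shift mm [ -0.4  -1.  -93.3] turn 0 dist 93.0 q6 after~ -0.29 t 18.07
0.14690489634195536 60.750242471694946 [-4.18090464  5.0513874   2.5428135 ] [ 0.70769611  0.66643678 -0.00418672] [-1.05010473e-01  1.76934782e-01  1.94932593e+00  1.66424935e-03
  1.01543706e+00 -3.28868796e-01]
```

Emit:
drive_tool([
  {"delta_pos": [0,0,-20],"turn": 0,"jaw": -1},
  {"delta_pos": [0,0,-30],"turn": 0,"jaw": -1},
  {"delta_pos": [0,0,-30],"turn": 0,"jaw": -1},
  {"delta_pos": [0,0,-20],"turn": 0,"jaw": -1},
  {"delta_pos": [0,0,0],"turn": 0,"jaw": -1},
  {"delta_pos": [0,0,0],"turn": 0,"jaw": -1},
])

```text
time: 18.57
tool_pos: [0.571, -0.0357, 0.3827]
tcp_rot: [1.957, 2.451, 0.004]
wrist_force: [-0.1, -0.4, -1.5]
width: 0.145
grip_force: 60.2
```

```bash
python3 - <<'E'
from h import *
s=bot.read_state();print(s["width"],s["wrist_force"])
plan(.63,.13,.22,-1.527)
c0=load("side")
for n,u,v in [("calc",238,330),("dev",250,365),("green",430,350),("greenTop",410,325),("black1",436,210)]: print(n,ray(c0,u/1.5,v/1.5,.0).round(3))
im=c0["img"].copy()
for r in (.04,):
  for a in np.arange(0,6.3,.3):
    u,v=proj(c0,(.63+r*np.cos(a),.13+r*np.sin(a),0));print(im[int(v),int(u)].max(),end=" ")
u,v=proj(c0,(.71,.13,0));print(im[int(v),int(u)], proj(c0,(.63,.13,0)))
E
```

```text
0.14501193815241276 [-0.0955598  -0.44783296 -1.51204997]
grasp [ 0.5719 -0.0358  0.2277] closing 0.223 q6 -0.329 | shift mm [148.9  93.4   7.9] turn 1.75 dist 176.0 q6 after~ 1.73 t 18.57
calc [0.81  0.198 0.   ]
dev [0.748 0.254 0.   ]
green [0.432 0.072 0.   ]
greenTop [0.492 0.038 0.   ]
black1 [ 0.555 -0.246  0.   ]
48 47 46 40 43 43 44 59 56 58 60 62 59 61 62 64 66 52 45 45 46 [65 61 57] (np.float64(220.28307805532552), np.float64(224.11535983754277))
```

Emit:
drive_tool([
  {"delta_pos": [24.8,15.6,0],"turn": 0,"jaw": -1},
  {"delta_pos": [24.8,15.6,0],"turn": 0,"jaw": -1},
  {"delta_pos": [24.8,15.6,0],"turn": 0,"jaw": -1},
  {"delta_pos": [24.8,15.6,0],"turn": 0,"jaw": -1},
  {"delta_pos": [24.8,15.6,0],"turn": 0,"jaw": -1},
  {"delta_pos": [24.8,15.6,0],"turn": 0,"jaw": -1},
  {"delta_pos": [0,0,0],"turn": 0.11,"jaw": -1},
  {"delta_pos": [0,0,0],"turn": 0.11,"jaw": -1},
])

```text
time: 19.23
tool_pos: [0.6283, 0.1322, 0.3773]
tcp_rot: [-2.219, -2.221, 0.005]
wrist_force: [0.8, -1.0, -1.3]
width: 0.149
grip_force: 60.2
```

Emit:
drive_tool([
  {"delta_pos": [0,0,0],"turn": 0.11,"jaw": -1},
  {"delta_pos": [0,0,0],"turn": 0.11,"jaw": -1},
  {"delta_pos": [0,0,0],"turn": 0.11,"jaw": -1},
  {"delta_pos": [0,0,0],"turn": 0.11,"jaw": -1},
  {"delta_pos": [0,0,0],"turn": 0.11,"jaw": -1},
  {"delta_pos": [0,0,0],"turn": 0.11,"jaw": -1},
  {"delta_pos": [0,0,0],"turn": 0.11,"jaw": -1},
  {"delta_pos": [0,0,0],"turn": 0.11,"jaw": -1},
])

```text
time: 19.9
tool_pos: [0.6279, 0.1302, 0.3774]
tcp_rot: [-2.957, -1.06, 0.006]
wrist_force: [-0.0, -0.1, -0.6]
width: 0.148
grip_force: 60.2
```

Emit:
drive_tool([
  {"delta_pos": [0,0,0],"turn": 0.11,"jaw": -1},
  {"delta_pos": [0,0,0],"turn": 0.11,"jaw": -1},
  {"delta_pos": [0,0,0],"turn": 0.11,"jaw": -1},
  {"delta_pos": [0,0,0],"turn": 0.11,"jaw": -1},
  {"delta_pos": [0,0,30],"turn": 0.11,"jaw": -1},
  {"delta_pos": [0,0,30],"turn": 0.11,"jaw": -1},
  {"delta_pos": [0,0,30],"turn": 0,"jaw": -1},
  {"delta_pos": [0,0,0],"turn": 0,"jaw": -1},
])

```text
time: 20.57
tool_pos: [0.6243, 0.1296, 0.2804]
tcp_rot: [3.138, 0.054, -0.025]
wrist_force: [-1.7, -0.8, -3.3]
width: 0.144
grip_force: 60.1
```

```bash
python3 - <<'E'
from h import *
s=bot.read_state();print(s["width"],s["wrist_force"])
plan(.63,.13,.0466,-1.527)
E
```

```text
0.1437497176693806 [-1.74899949 -0.80224582 -3.27305857]
grasp [0.6219 0.1291 0.1254] closing -1.537 q6 1.703 | shift mm [ 9.4 -0.8 78.7] turn -0.01 dist 79.0 q6 after~ 1.73 t 20.57
```

Emit:
drive_tool([
  {"delta_pos": [0,0,0],"turn": 0,"jaw": -1},
  {"delta_pos": [0,0,20],"turn": 0,"jaw": -1},
  {"delta_pos": [0,0,20],"turn": 0,"jaw": -1},
  {"delta_pos": [0,0,15],"turn": 0,"jaw": -1},
  {"delta_pos": [0,0,10],"turn": 0,"jaw": -1},
  {"delta_pos": [0,0,6],"turn": 0,"jaw": -1},
  {"delta_pos": [0,0,0],"turn": 0,"jaw": -1},
  {"delta_pos": [0,0,0],"turn": 0,"jaw": -1},
])

```text
time: 21.23
tool_pos: [0.6291, 0.1305, 0.2202]
tcp_rot: [-3.141, -0.054, -0.002]
wrist_force: [0.3, -0.1, -0.7]
width: 0.148
grip_force: 60.2
```

```bash
python3 - <<'E'
from h import *
s=bot.read_state();print(s["width"],s["wrist_force"])
plan(.63,.13,.0466,-1.527)
E
```

```text
0.1479324949040728 [ 0.33726887 -0.10124784 -0.71133117]
grasp [0.6293 0.1306 0.0652] closing -1.537 q6 1.703 | shift mm [ 0.7  0.6 18.6] turn -0.01 dist 19.0 q6 after~ 1.73 t 21.23
```

Emit:
drive_tool([
  {"delta_pos": [0,0,8],"turn": 0,"jaw": -1},
  {"delta_pos": [0,0,6],"turn": 0,"jaw": -1},
  {"delta_pos": [0,0,4],"turn": 0,"jaw": -1},
  {"delta_pos": [0,0,1],"turn": 0,"jaw": -1},
  {"delta_pos": [0,0,0],"turn": 0,"jaw": -1},
  {"delta_pos": [0,0,0],"turn": 0,"jaw": -1},
])

```text
time: 21.73
tool_pos: [0.6286, 0.1305, 0.2017]
tcp_rot: [-3.141, -0.054, -0.0]
wrist_force: [-3.7, -0.2, 7.4]
width: 0.146
grip_force: 61.4
```

```bash
python3 - <<'E'
from h import *
s=bot.read_state();print(s["width"],s["wrist_force"])
plan(.63,.13,.0466,-1.527)
c=cam("side");keep(c,"s2");save(c,"s2",(60,80,330,384),2.0)
E
```

```text
0.1461082161496771 [-3.70039105 -0.18685484  7.36857102]
grasp [0.6287 0.1305 0.0467] closing -1.537 q6 1.703 | shift mm [1.3 0.6 0.1] turn -0.01 dist 1.0 q6 after~ 1.73 t 21.73
```

View pics/s2.png

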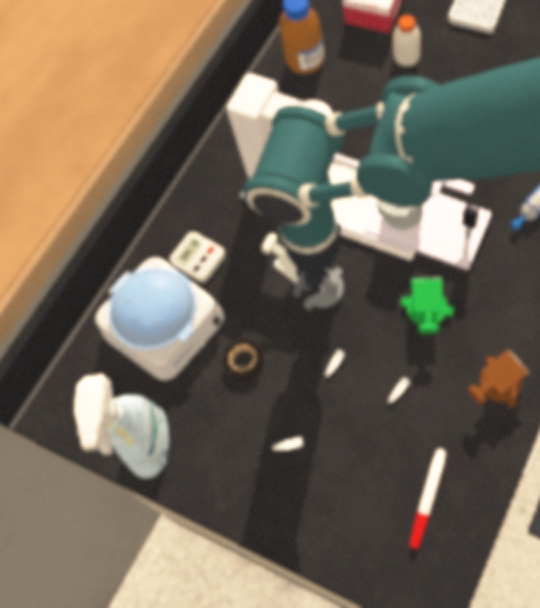

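The cap stands on the bench, and all three tubes at crop (335,362), (399,390) and (288,444) are unmoved. I'll release the cap and go over the tubes.

Emit:
drive_tool([
  {"delta_pos": [0,0,0],"turn": 0,"jaw": -0.3},
  {"delta_pos": [0,0,0],"turn": 0,"jaw": -0.2},
  {"delta_pos": [0,0,0],"turn": 0,"jaw": -0.2},
  {"delta_pos": [0,0,-20],"turn": 0,"jaw": -0.2},
  {"delta_pos": [0,0,-35],"turn": 0,"jaw": -0.2},
  {"delta_pos": [0,0,-40],"turn": 0,"jaw": -0.2},
  {"delta_pos": [0,0,-40],"turn": 0,"jaw": -0.2},
  {"delta_pos": [0,0,-40],"turn": 0,"jaw": -0.2},
])

```text
time: 22.45
tool_pos: [0.6282, 0.1304, 0.3763]
tcp_rot: [3.141, 0.053, -0.002]
wrist_force: [0.6, 0.4, -0.2]
width: 0.396
grip_force: 0.0
```

Emit:
drive_tool([
  {"delta_pos": [-30,-27,-15],"turn": 0,"jaw": -0.2},
  {"delta_pos": [-30,-27,-15],"turn": 0,"jaw": -0.2},
  {"delta_pos": [-30,-27,0],"turn": 0,"jaw": -0.2},
  {"delta_pos": [-30,-27,0],"turn": 0,"jaw": -0.2},
  {"delta_pos": [0,0,0],"turn": -0.12,"jaw": -0.2},
  {"delta_pos": [0,0,0],"turn": -0.12,"jaw": -0.2},
  {"delta_pos": [0,0,0],"turn": -0.12,"jaw": -0.2},
  {"delta_pos": [0,0,0],"turn": -0.12,"jaw": -0.2},
])

```text
time: 23.12
tool_pos: [0.5064, 0.233, 0.4041]
tcp_rot: [3.036, 0.809, 0.0]
wrist_force: [0.1, -0.4, -0.3]
width: 0.4
grip_force: 0.0
```

Emit:
drive_tool([
  {"delta_pos": [0,0,0],"turn": -0.12,"jaw": -0.2},
  {"delta_pos": [0,0,0],"turn": -0.12,"jaw": -0.2},
  {"delta_pos": [0,0,0],"turn": -0.12,"jaw": -0.2},
  {"delta_pos": [0,0,0],"turn": -0.12,"jaw": -0.2},
  {"delta_pos": [0,0,0],"turn": -0.12,"jaw": -0.2},
  {"delta_pos": [0,0,0],"turn": -0.12,"jaw": -0.2},
  {"delta_pos": [0,0,0],"turn": -0.12,"jaw": -0.2},
  {"delta_pos": [0,0,0],"turn": -0.12,"jaw": -0.2},
])

```text
time: 23.78
tool_pos: [0.5068, 0.2326, 0.4039]
tcp_rot: [-2.32, -2.118, 0.0]
wrist_force: [0.8, -0.1, 0.4]
width: 0.404
grip_force: 0.0
```

Emit:
drive_tool([
  {"delta_pos": [0,0,0],"turn": 0,"jaw": -0.2},
  {"delta_pos": [0,0,0],"turn": 0,"jaw": -0.2},
])

```text
time: 23.95
tool_pos: [0.5068, 0.2326, 0.4039]
tcp_rot: [-2.33, -2.107, 0.001]
wrist_force: [0.2, -0.2, 0.1]
width: 0.396
grip_force: 0.0
```

```bash
cat >> h.py <<'E'
def tubes(c,z=.007,thr=None):
    im=c["img"].astype(int); m=((im.min(2)>110)&(im.max(2)-im.min(2)<60)).astype(np.uint8)
    m=cv2.morphologyEx(m,cv2.MORPH_OPEN,np.ones((2,2),np.uint8))
    n,l,st,ce=cv2.connectedComponentsWithStats(m)
    for i in range(1,n):
        if st[i,4]<25 or st[i,4]>3000: continue
        v,u=np.nonzero(l==i); p=np.array([ray(c,a,b,z)[:2] for a,b in zip(u,v)])
        (cx,cy),(w,h),_=cv2.minAreaRect((p*1e4).astype(np.float32)); w,h=sorted((w/10,h/10))
        if not(20<h<60 and w<25): continue
        k=p-p.mean(0); e=np.linalg.svd(k,full_matrices=False)[2][0]; e*=np.sign(e[1])
        t=k@e; skew=(t**3).mean()/t.std()**3
        print("tube? px",(u.mean().round(0),v.mean().round(0)),"ctr",np.round([cx/1e4,cy/1e4],4),"size mm",round(w,1),round(h,1),"axis",np.arctan2(e[1],e[0]).round(3),"skew",skew.round(2))
E
python3 - <<'E'
from h import *
plan(.51,.25,.26,-.1)
c=cam("wrist");keep(c,"w6");tubes(c);save(c,"w6",None,1.3)
print("side");tubes(cam("side"))
E
```

```text
grasp [0.5068 0.2326 0.2489] closing -0.1 q6 0.486 | shift mm [ 17.6   1.5 -11.1] turn -0.0 dist 21.0 q6 after~ 0.56 t 23.95
tube? px (np.float64(452.0), np.float64(3.0)) ctr [0.7587 0.3998] size mm 8.0 40.7 axis 3.05 skew -0.05
tube? px (np.float64(285.0), np.float64(59.0)) ctr [0.5639 0.3625] size mm 12.7 41.9 axis 0.677 skew 0.19
tube? px (np.float64(289.0), np.float64(168.0)) ctr [0.5587 0.2278] size mm 12.4 41.6 axis 1.486 skew 0.18
tube? px (np.float64(214.0), np.float64(177.0)) ctr [0.4553 0.2256] size mm 12.6 43.0 axis 1.341 skew 0.2
tube? px (np.float64(382.0), np.float64(322.0)) ctr [ 0.6954 -0.0451] size mm 11.7 47.5 axis 2.189 skew -0.16
tube? px (np.float64(119.0), np.float64(378.0)) ctr [ 0.2417 -0.1199] size mm 14.3 39.3 axis 0.717 skew -0.05
side
tube? px (np.float64(228.0), np.float64(262.0)) ctr [0.5522 0.2311] size mm 16.0 41.5 axis 1.515 skew 0.09
tube? px (np.float64(480.0), np.float64(264.0)) ctr [-0.1253 -0.0729] size mm 10.3 28.5 axis 0.68 skew 0.04
tube? px (np.float64(260.0), np.float64(275.0)) ctr [0.4489 0.2287] size mm 15.9 41.8 axis 1.352 skew 0.08
tube? px (np.float64(206.0), np.float64(302.0)) ctr [0.5574 0.3627] size mm 16.9 39.5 axis 0.648 skew 0.21
```

View pics/w6.png

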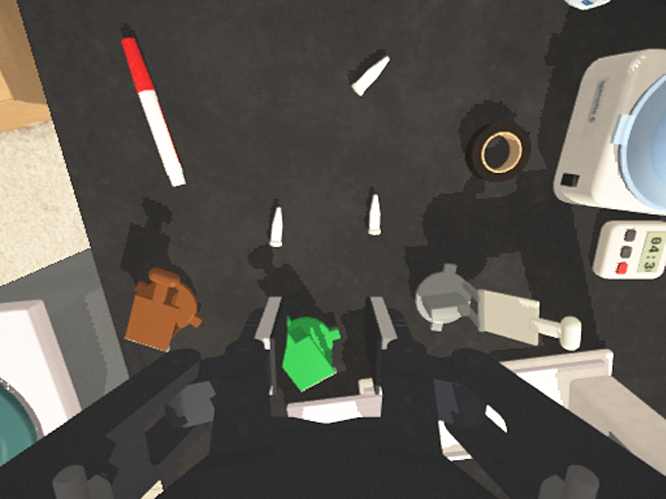

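Three tubes only. The grey cap stands flat with its guard back, at about (440,297). I'll go for tube A at (0.5587, 0.2278).

```bash
python3 - <<'E'
from h import *
plan(.5585,.225,.021,-.07)
E
```

```text
grasp [0.5068 0.2326 0.249 ] closing -0.1 q6 0.485 | shift mm [ -2.4  52.2 228. ] turn -0.03 dist 234.0 q6 after~ 0.45 t 24.05
```

Emit:
drive_tool([
  {"delta_pos": [-1.2,26,20],"turn": -0.03,"jaw": -0.2},
  {"delta_pos": [-1.2,26,30],"turn": 0,"jaw": -0.2},
  {"delta_pos": [0,0,38],"turn": 0,"jaw": -0.2},
  {"delta_pos": [0,0,38],"turn": 0,"jaw": -0.2},
  {"delta_pos": [0,0,38],"turn": 0,"jaw": -0.2},
  {"delta_pos": [0,0,0],"turn": 0,"jaw": -0.2},
  {"delta_pos": [0,0,0],"turn": 0,"jaw": -0.2},
  {"delta_pos": [0,0,0],"turn": 0,"jaw": -0.2},
])

```text
time: 24.72
tool_pos: [0.5594, 0.2263, 0.242]
tcp_rot: [2.295, 2.145, 0.003]
wrist_force: [-0.7, 0.4, 0.4]
width: 0.397
grip_force: 0.0
```

```bash
python3 - <<'E'
from h import *
plan(.5585,.225,.021,-.07); c=cam("wrist");tubes(c);keep(c,"w7")
E
```

```text
grasp [0.5597 0.2265 0.087 ] closing -0.068 q6 0.411 | shift mm [-1.6 -1.2 66. ] turn 0.002 dist 66.0 q6 after~ 0.45 t 24.72
tube? px (np.float64(234.0), np.float64(17.0)) ctr [0.5593 0.3599] size mm 13.6 31.6 axis 0.605 skew 0.12
tube? px (np.float64(136.0), np.float64(63.0)) ctr [0.4926 0.3351] size mm 23.0 31.2 axis 2.261 skew -0.63
tube? px (np.float64(88.0), np.float64(118.0)) ctr [0.4497 0.2993] size mm 20.2 30.7 axis 2.827 skew -0.94
tube? px (np.float64(402.0), np.float64(176.0)) ctr [0.677  0.2445] size mm 16.3 28.2 axis 0.031 skew -0.24
tube? px (np.float64(382.0), np.float64(322.0)) ctr [0.6727 0.1065] size mm 6.5 27.3 axis 2.208 skew -0.18
tube? px (np.float64(25.0), np.float64(335.0)) ctr [0.3436 0.1169] size mm 15.6 29.0 axis 0.331 skew 0.21
tube? px (np.float64(364.0), np.float64(360.0)) ctr [0.6558 0.0655] size mm 9.9 25.1 axis 2.078 skew 0.31
```

```bash
python3 - <<'E'
from h import *
save(load("w7"),"w7",None,1.2)
E
```

```text
(no output)
```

View pics/w7.png

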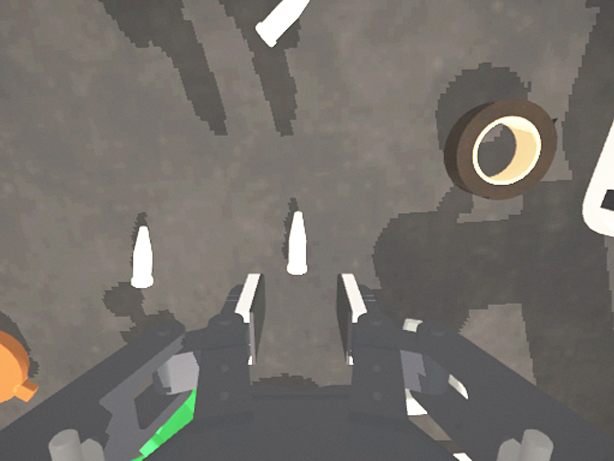

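The camera auto-exposes, so the bench shows brighter here. Tube A at (297,243) is centred between the fingers. I'll use a higher threshold.

```bash
sed -i 's/im.min(2)>110/im.min(2)>(thr or 110)/' h.py; python3 - <<'E'
from h import *
tubes(load("w7"),thr=190); plan(.5585,.225,.021,-.07)
E
```

```text
tube? px (np.float64(235.0), np.float64(17.0)) ctr [0.5595 0.36  ] size mm 13.4 31.2 axis 0.61 skew 0.11
tube? px (np.float64(249.0), np.float64(206.0)) ctr [0.5583 0.2282] size mm 12.9 42.5 axis 1.483 skew 0.16
tube? px (np.float64(119.0), np.float64(218.0)) ctr [0.4553 0.2253] size mm 13.7 44.0 axis 1.333 skew 0.16
tube? px (np.float64(207.0), np.float64(248.0)) ctr [0.5208 0.1919] size mm 10.4 38.3 axis 1.238 skew 0.01
tube? px (np.float64(296.0), np.float64(248.0)) ctr [0.5958 0.1868] size mm 10.3 38.2 axis 1.79 skew 0.02
grasp [0.5607 0.2268 0.0883] closing -0.067 q6 0.411 | shift mm [-2.1 -2.4 67.3] turn 0.003 dist 67.0 q6 after~ 0.45 t 24.77
```

Emit:
drive_tool([
  {"delta_pos": [-1,-1.8,25],"turn": 0,"jaw": -0.2},
  {"delta_pos": [0,0,25],"turn": 0,"jaw": -0.2},
  {"delta_pos": [0,0,16],"turn": 0,"jaw": -0.2},
  {"delta_pos": [0,0,0],"turn": 0,"jaw": -0.2},
  {"delta_pos": [0,0,0],"turn": 0,"jaw": -1},
  {"delta_pos": [0,0,0],"turn": 0,"jaw": -1},
  {"delta_pos": [0,0,0],"turn": 0,"jaw": -1},
  {"delta_pos": [0,0,0],"turn": 0,"jaw": -1},
], grip_force=25)

```text
time: 25.43
tool_pos: [0.5583, 0.2257, 0.1773]
tcp_rot: [2.293, 2.144, 0.008]
wrist_force: [-0.2, 0.8, 7.1]
width: 0.139
grip_force: 28.9
```

Emit:
drive_tool([
  {"delta_pos": [0,0,-30],"turn": 0,"jaw": -1},
  {"delta_pos": [0,0,-40],"turn": 0,"jaw": -1},
  {"delta_pos": [0,0,-40],"turn": 0,"jaw": -1},
  {"delta_pos": [0,0,-40],"turn": 0,"jaw": -1},
  {"delta_pos": [0,0,0],"turn": 0,"jaw": -1},
  {"delta_pos": [0,0,0],"turn": 0,"jaw": -1},
])

```text
time: 25.93
tool_pos: [0.5583, 0.2257, 0.3298]
tcp_rot: [2.291, 2.143, 0.015]
wrist_force: [-0.1, 0.1, -0.3]
width: 0.135
grip_force: 28.0
```

```bash
python3 - <<'E'
from h import *
print(bot.read_state()["width"]);plan(.569,-.0353,.16,.044); plan(.569,-.0353,.085,.044)
E
```

```text
0.13475643285466898
grasp [0.5597 0.2263 0.1748] closing -0.067 q6 0.41 | shift mm [-260.4   26.6   14. ] turn -0.111 dist 262.0 q6 after~ -0.11 t 25.93
grasp [0.5597 0.2263 0.1748] closing -0.067 q6 0.41 | shift mm [-260.7   25.9   89. ] turn -0.111 dist 277.0 q6 after~ -0.11 t 25.93
```

Emit:
drive_tool([
  {"delta_pos": [-32.8,3.3,0],"turn": 0,"jaw": -1},
  {"delta_pos": [-32.8,3.3,0],"turn": 0,"jaw": -1},
  {"delta_pos": [-32.8,3.3,0],"turn": 0,"jaw": -1},
  {"delta_pos": [-32.8,3.3,0],"turn": 0,"jaw": -1},
  {"delta_pos": [-32.8,3.3,0],"turn": 0,"jaw": -1},
  {"delta_pos": [-32.8,3.3,0],"turn": 0,"jaw": -1},
  {"delta_pos": [-32.8,3.3,0],"turn": 0,"jaw": -1},
  {"delta_pos": [-32.8,3.3,0],"turn": 0,"jaw": -1},
])

```text
time: 26.6
tool_pos: [0.5645, -0.0399, 0.3228]
tcp_rot: [-2.293, -2.145, 0.002]
wrist_force: [0.3, 0.4, 0.2]
width: 0.136
grip_force: 28.0
```

Emit:
drive_tool([
  {"delta_pos": [0,0,0],"turn": -0.11,"jaw": -1},
  {"delta_pos": [0,0,0],"turn": 0,"jaw": -1},
  {"delta_pos": [0,0,0],"turn": 0,"jaw": -1},
  {"delta_pos": [0,0,0],"turn": 0,"jaw": -1},
])

```text
time: 26.93
tool_pos: [0.565, -0.0379, 0.3233]
tcp_rot: [-2.174, -2.266, 0.001]
wrist_force: [0.4, -0.1, -0.1]
width: 0.138
grip_force: 28.0
```

```bash
python3 - <<'E'
from h import *
print(bot.read_state()["width"]);plan(.569,-.038,.095,.044); c=cam("wrist");keep(c,"w8")
for p in [(.569,-.0353,.084)]: print(proj(c,p))
save(c,"w8",None,1.2)
E
```

```text
0.13776107498926107
grasp [ 0.5648 -0.0378  0.1683] closing 0.041 q6 -0.153 | shift mm [-0.4  4.3 73.3] turn -0.003 dist 73.0 q6 after~ -0.11 t 26.93
(np.float64(255.6879470243039), np.float64(201.72156048912336))
```

View pics/w8.png

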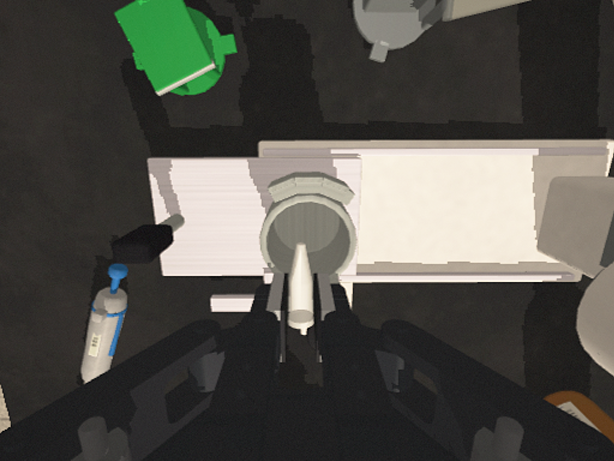

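The pot mouth centre at (307,243) matches the prediction, and the tube is held well. I'll lower it and release.

Emit:
drive_tool([
  {"delta_pos": [0,4,0],"turn": 0,"jaw": -1},
  {"delta_pos": [0,0,25],"turn": 0,"jaw": -1},
  {"delta_pos": [0,0,25],"turn": 0,"jaw": -1},
  {"delta_pos": [0,0,23],"turn": 0,"jaw": -1},
  {"delta_pos": [0,0,0],"turn": 0,"jaw": -1},
  {"delta_pos": [0,0,0],"turn": 0,"jaw": -0.5},
  {"delta_pos": [0,0,0],"turn": 0,"jaw": -0.5},
  {"delta_pos": [0,0,0],"turn": 0,"jaw": -0.5},
])

```text
time: 27.65
tool_pos: [0.5706, -0.0381, 0.2532]
tcp_rot: [2.171, 2.267, 0.003]
wrist_force: [0.5, 0.2, 0.5]
width: 0.246
grip_force: 0.0
```

Emit:
drive_tool([
  {"delta_pos": [0,0,-35],"turn": 0,"jaw": -0.5},
  {"delta_pos": [0,0,-40],"turn": 0,"jaw": -0.5},
  {"delta_pos": [0,0,-10],"turn": 0,"jaw": -0.2},
  {"delta_pos": [0,0,0],"turn": 0,"jaw": -0.2},
])

```text
time: 27.98
tool_pos: [0.572, -0.0385, 0.3437]
tcp_rot: [2.166, 2.261, 0.013]
wrist_force: [0.8, -0.1, -0.3]
width: 0.405
grip_force: 0.0
```

```bash
python3 - <<'E'
from h import *
c=cam("wrist");keep(c,"w9");tubes(c,z=.034);tubes(c,thr=190);plan(.4555,.223,.16,-.22)
print("side");tubes(cam("side"))
E
```

```text
tube? px (np.float64(380.0), np.float64(8.0)) ctr [0.6898 0.124 ] size mm 17.1 56.3 axis 0.161 skew 0.34
tube? px (np.float64(497.0), np.float64(9.0)) ctr [0.7905 0.1311] size mm 13.8 31.0 axis 3.005 skew -0.04
tube? px (np.float64(150.0), np.float64(68.0)) ctr [0.4777 0.0674] size mm 3.0 46.9 axis 0.465 skew -0.03
tube? px (np.float64(182.0), np.float64(244.0)) ctr [ 0.5039 -0.1132] size mm 14.9 29.4 axis 0.233 skew 0.19
tube? px (np.float64(479.0), np.float64(126.0)) ctr [0.8267 0.0262] size mm 5.4 23.5 axis 1.758 skew -0.48
tube? px (np.float64(129.0), np.float64(164.0)) ctr [ 0.4407 -0.0267] size mm 12.3 43.1 axis 1.706 skew 0.34
tube? px (np.float64(244.0), np.float64(178.0)) ctr [ 0.5685 -0.0388] size mm 8.9 33.3 axis 1.654 skew 0.22
tube? px (np.float64(181.0), np.float64(245.0)) ctr [ 0.4966 -0.1286] size mm 12.0 27.4 axis 0.126 skew 0.09
tube? px (np.float64(246.0), np.float64(254.0)) ctr [ 0.5781 -0.1433] size mm 12.5 29.7 axis 1.364 skew -0.69
grasp [ 0.5723 -0.0386  0.1858] closing 0.043 q6 -0.154 | shift mm [ 266.4 -105.6   24.5] turn 0.263 dist 288.0 q6 after~ 0.68 t 28.03
side
tube? px (np.float64(505.0), np.float64(211.0)) ctr [-0.1572 -0.2777] size mm 10.0 43.4 axis 2.953 skew -0.18
tube? px (np.float64(260.0), np.float64(275.0)) ctr [0.4486 0.2288] size mm 15.3 41.8 axis 1.334 skew 0.09
tube? px (np.float64(205.0), np.float64(302.0)) ctr [0.5575 0.3627] size mm 16.9 39.4 axis 0.653 skew 0.21
```

Tube A is in the pot. Now tube B.

Emit:
drive_tool([
  {"delta_pos": [33.3,-13.2,0],"turn": 0,"jaw": -0.2},
  {"delta_pos": [33.3,-13.2,0],"turn": 0,"jaw": -0.2},
  {"delta_pos": [33.3,-13.2,0],"turn": 0,"jaw": -0.2},
  {"delta_pos": [33.3,-13.2,0],"turn": 0,"jaw": -0.2},
  {"delta_pos": [33.3,-13.2,0],"turn": 0,"jaw": -0.2},
  {"delta_pos": [33.3,-13.2,0],"turn": 0,"jaw": -0.2},
  {"delta_pos": [33.3,-13.2,0],"turn": 0,"jaw": -0.2},
  {"delta_pos": [33.3,-13.2,0],"turn": 0,"jaw": -0.2},
])

```text
time: 28.75
tool_pos: [0.4507, 0.2243, 0.3346]
tcp_rot: [-2.173, -2.268, 0.004]
wrist_force: [0.9, -0.7, 0.1]
width: 0.402
grip_force: 0.0
```

Emit:
drive_tool([
  {"delta_pos": [0,0,35],"turn": 0.12,"jaw": -0.2},
  {"delta_pos": [0,0,35],"turn": 0.12,"jaw": -0.2},
  {"delta_pos": [0,0,20],"turn": 0.02,"jaw": -0.2},
  {"delta_pos": [0,0,0],"turn": 0,"jaw": -0.2},
  {"delta_pos": [0,0,0],"turn": 0,"jaw": -0.2},
])

```text
time: 29.17
tool_pos: [0.451, 0.2228, 0.2439]
tcp_rot: [-2.446, -1.969, 0.009]
wrist_force: [0.3, 0.5, 0.4]
width: 0.401
grip_force: 0.0
```

```bash
python3 - <<'E'
from h import *
plan(.4548,.2226,.0235,-.22); c=cam("wrist");tubes(c,thr=190);keep(c,"w10")
E
```

```text
grasp [0.4502 0.2224 0.089 ] closing -0.216 q6 0.625 | shift mm [ 1.4  4.8 65.4] turn 0.004 dist 66.0 q6 after~ 0.68 t 29.17
tube? px (np.float64(256.0), np.float64(202.0)) ctr [0.455  0.2255] size mm 12.2 42.6 axis 1.35 skew 0.15
tube? px (np.float64(7.0), np.float64(236.0)) ctr [0.2507 0.239 ] size mm 18.0 51.5 axis 1.193 skew 0.32
tube? px (np.float64(207.0), np.float64(248.0)) ctr [0.4053 0.1922] size mm 10.4 38.0 axis 1.094 skew 0.01
tube? px (np.float64(296.0), np.float64(248.0)) ctr [0.4798 0.1762] size mm 10.2 37.7 axis 1.633 skew 0.02
tube? px (np.float64(499.0), np.float64(297.0)) ctr [0.6465 0.0912] size mm 16.2 20.6 axis 0.023 skew -0.01
tube? px (np.float64(4.0), np.float64(346.0)) ctr [0.1924 0.1327] size mm 11.2 34.8 axis 1.153 skew 0.2
tube? px (np.float64(502.0), np.float64(351.0)) ctr [0.6484 0.023 ] size mm 23.6 30.7 axis 2.215 skew -0.3
tube? px (np.float64(380.0), np.float64(376.0)) ctr [0.5372 0.0216] size mm 9.3 28.7 axis 2.166 skew -0.18
```

Emit:
drive_tool([
  {"delta_pos": [1.4,4.5,25],"turn": 0,"jaw": -0.2},
  {"delta_pos": [0,0,25],"turn": 0,"jaw": -0.2},
  {"delta_pos": [0,0,15],"turn": 0,"jaw": -0.2},
  {"delta_pos": [0,0,0],"turn": 0,"jaw": -0.2},
  {"delta_pos": [0,0,0],"turn": 0,"jaw": -1},
  {"delta_pos": [0,0,0],"turn": 0,"jaw": -1},
  {"delta_pos": [0,0,0],"turn": 0,"jaw": -1},
  {"delta_pos": [0,0,0],"turn": 0,"jaw": -1},
], grip_force=25)

```text
time: 29.88
tool_pos: [0.4583, 0.2241, 0.1832]
tcp_rot: [2.448, 1.967, 0.006]
wrist_force: [0.0, -0.8, 3.0]
width: 0.135
grip_force: 26.6
```

Emit:
drive_tool([
  {"delta_pos": [0,0,-30],"turn": 0,"jaw": -1},
  {"delta_pos": [0,0,-40],"turn": 0,"jaw": -1},
  {"delta_pos": [0,0,-40],"turn": 0,"jaw": -1},
  {"delta_pos": [0,0,-40],"turn": 0,"jaw": -1},
  {"delta_pos": [0,0,0],"turn": 0,"jaw": -1},
  {"delta_pos": [0,0,0],"turn": 0,"jaw": -1},
])

```text
time: 30.38
tool_pos: [0.4586, 0.2244, 0.3361]
tcp_rot: [2.447, 1.967, 0.015]
wrist_force: [-1.2, -0.6, -0.9]
width: 0.13
grip_force: 26.1
```

```bash
python3 - <<'E'
from h import *
print(bot.read_state()["width"]);plan(.569,-.038,.17,.044)
E
```

```text
0.12995015883881014
grasp [0.46   0.225  0.1811] closing -0.217 q6 0.623 | shift mm [-233.4  162.9   11.1] turn -0.261 dist 285.0 q6 after~ -0.11 t 30.38
```

Emit:
drive_tool([
  {"delta_pos": [-29.2,20.3,0],"turn": 0,"jaw": -1},
  {"delta_pos": [-29.2,20.3,0],"turn": 0,"jaw": -1},
  {"delta_pos": [-29.2,20.3,0],"turn": 0,"jaw": -1},
  {"delta_pos": [-29.2,20.3,0],"turn": 0,"jaw": -1},
  {"delta_pos": [-29.2,20.3,0],"turn": 0,"jaw": -1},
  {"delta_pos": [-29.2,20.3,0],"turn": 0,"jaw": -1},
  {"delta_pos": [-29.2,20.3,0],"turn": 0,"jaw": -1},
  {"delta_pos": [-29.2,20.3,0],"turn": 0,"jaw": -1},
])

```text
time: 31.05
tool_pos: [0.5651, -0.041, 0.3297]
tcp_rot: [-2.447, -1.967, 0.003]
wrist_force: [0.6, 1.6, 0.4]
width: 0.13
grip_force: 26.1
```

Emit:
drive_tool([
  {"delta_pos": [0,0,10],"turn": -0.12,"jaw": -1},
  {"delta_pos": [0,0,0],"turn": -0.12,"jaw": -1},
  {"delta_pos": [0,0,0],"turn": -0.02,"jaw": -1},
  {"delta_pos": [0,0,0],"turn": 0,"jaw": -1},
  {"delta_pos": [0,0,0],"turn": 0,"jaw": -1},
])

```text
time: 31.47
tool_pos: [0.5651, -0.0391, 0.3206]
tcp_rot: [-2.175, -2.266, 0.001]
wrist_force: [-0.3, 0.2, 0.2]
width: 0.133
grip_force: 26.1
```

```bash
python3 - <<'E'
from h import *
print(bot.read_state()["width"]);plan(.569,-.037,.100,.044)
E
```

```text
0.13313545216515826
grasp [ 0.565  -0.039   0.1656] closing 0.041 q6 -0.154 | shift mm [ 1.9  4.2 65.6] turn -0.003 dist 66.0 q6 after~ -0.11 t 31.47
```

Emit:
drive_tool([
  {"delta_pos": [2,4,0],"turn": 0,"jaw": -1},
  {"delta_pos": [0,0,25],"turn": 0,"jaw": -1},
  {"delta_pos": [0,0,25],"turn": 0,"jaw": -1},
  {"delta_pos": [0,0,17],"turn": 0,"jaw": -1},
  {"delta_pos": [0,0,0],"turn": 0,"jaw": -1},
  {"delta_pos": [0,0,0],"turn": 0,"jaw": -0.5},
  {"delta_pos": [0,0,0],"turn": 0,"jaw": -0.5},
  {"delta_pos": [0,0,0],"turn": 0,"jaw": -0.5},
])

```text
time: 32.13
tool_pos: [0.5705, -0.0371, 0.2562]
tcp_rot: [2.171, 2.267, 0.003]
wrist_force: [-0.4, -0.5, 0.3]
width: 0.253
grip_force: 0.0
```

Emit:
drive_tool([
  {"delta_pos": [0,0,-35],"turn": 0,"jaw": -0.5},
  {"delta_pos": [0,0,-35],"turn": 0,"jaw": -0.5},
  {"delta_pos": [0,0,-10],"turn": 0,"jaw": -0.2},
  {"delta_pos": [0,0,0],"turn": 0,"jaw": -0.2},
])

```text
time: 32.47
tool_pos: [0.5717, -0.0374, 0.3407]
tcp_rot: [2.167, 2.262, 0.011]
wrist_force: [0.1, -0.8, -0.2]
width: 0.399
grip_force: 0.0
```

```bash
python3 - <<'E'
from h import *
plan(.562,.360,.17,-.91)
print("side");tubes(cam("side"))
E
```

```text
grasp [ 0.5735 -0.0376  0.1857] closing 0.043 q6 -0.152 | shift mm [397.8   5.5  15.1] turn 0.953 dist 398.0 q6 after~ 1.48 t 32.47
side
tube? px (np.float64(505.0), np.float64(211.0)) ctr [-0.1578 -0.2784] size mm 11.7 44.5 axis 2.961 skew -0.26
tube? px (np.float64(205.0), np.float64(302.0)) ctr [0.5575 0.3627] size mm 16.9 39.4 axis 0.653 skew 0.21
```

Emit:
drive_tool([
  {"delta_pos": [33.2,0.5,0],"turn": 0,"jaw": -0.2},
  {"delta_pos": [33.2,0.5,0],"turn": 0,"jaw": -0.2},
  {"delta_pos": [33.2,0.5,0],"turn": 0,"jaw": -0.2},
  {"delta_pos": [33.2,0.5,0],"turn": 0,"jaw": -0.2},
  {"delta_pos": [33.2,0.5,0],"turn": 0,"jaw": -0.2},
  {"delta_pos": [33.2,0.5,0],"turn": 0,"jaw": -0.2},
  {"delta_pos": [33.2,0.5,0],"turn": 0,"jaw": -0.2},
  {"delta_pos": [33.2,0.5,0],"turn": 0,"jaw": -0.2},
])

```text
time: 33.18
tool_pos: [0.5609, 0.2297, 0.3324]
tcp_rot: [-2.172, -2.268, 0.004]
wrist_force: [1.2, 0.3, -0.6]
width: 0.404
grip_force: 0.0
```

Emit:
drive_tool([
  {"delta_pos": [33.2,0.5,0],"turn": 0,"jaw": -0.2},
  {"delta_pos": [33.2,0.5,0],"turn": 0,"jaw": -0.2},
  {"delta_pos": [33.2,0.5,0],"turn": 0,"jaw": -0.2},
  {"delta_pos": [33.2,0.5,0],"turn": 0,"jaw": -0.2},
  {"delta_pos": [0,0,0],"turn": 0.119,"jaw": -0.2},
  {"delta_pos": [0,0,0],"turn": 0.119,"jaw": -0.2},
  {"delta_pos": [0,0,0],"turn": 0.119,"jaw": -0.2},
  {"delta_pos": [0,0,0],"turn": 0.119,"jaw": -0.2},
])

```text
time: 33.85
tool_pos: [0.5574, 0.3613, 0.3319]
tcp_rot: [-2.651, -1.686, 0.005]
wrist_force: [-0.2, 0.0, -0.5]
width: 0.402
grip_force: 0.0
```

Emit:
drive_tool([
  {"delta_pos": [0,0,0],"turn": 0.119,"jaw": -0.2},
  {"delta_pos": [0,0,30],"turn": 0.119,"jaw": -0.2},
  {"delta_pos": [0,0,30],"turn": 0.119,"jaw": -0.2},
  {"delta_pos": [0,0,25],"turn": 0.119,"jaw": -0.2},
  {"delta_pos": [0,0,0],"turn": 0,"jaw": -0.2},
  {"delta_pos": [0,0,0],"turn": 0,"jaw": -0.2},
  {"delta_pos": [0,0,0],"turn": 0,"jaw": -0.2},
])

```text
time: 34.43
tool_pos: [0.5584, 0.3612, 0.2496]
tcp_rot: [-2.97, -1.025, -0.0]
wrist_force: [0.9, 0.4, 0.9]
width: 0.402
grip_force: 0.0
```

```bash
python3 - <<'E'
from h import *
plan(.5615,.360,.0235,-.91); c=cam("wrist");tubes(c,thr=190);keep(c,"w11");s=bot.read_state();plan(.5615,.360,.0235,-.91)
E
```

```text
grasp [0.5584 0.3612 0.0946] closing -0.906 q6 1.443 | shift mm [ 1.7  2.9 71.1] turn 0.004 dist 71.0 q6 after~ 1.48 t 34.43
tube? px (np.float64(253.0), np.float64(201.0)) ctr [0.5628 0.3613] size mm 11.7 41.9 axis 0.681 skew 0.16
tube? px (np.float64(482.0), np.float64(323.0)) ctr [0.5996 0.1149] size mm 4.9 21.2 axis 1.678 skew -0.09
grasp [0.5592 0.3617 0.0958] closing -0.907 q6 1.443 | shift mm [ 0.6  2.7 72.3] turn 0.003 dist 72.0 q6 after~ 1.48 t 34.48
```

Emit:
drive_tool([
  {"delta_pos": [0,2,25],"turn": 0,"jaw": -0.2},
  {"delta_pos": [0,0,25],"turn": 0,"jaw": -0.2},
  {"delta_pos": [0,0,20.5],"turn": 0,"jaw": -0.2},
  {"delta_pos": [0,0,0],"turn": 0,"jaw": -0.2},
  {"delta_pos": [0,0,0],"turn": 0,"jaw": -1},
  {"delta_pos": [0,0,0],"turn": 0,"jaw": -1},
  {"delta_pos": [0,0,0],"turn": 0,"jaw": -1},
  {"delta_pos": [0,0,0],"turn": 0,"jaw": -1},
], grip_force=25)

```text
time: 35.15
tool_pos: [0.5605, 0.3602, 0.1813]
tcp_rot: [-2.97, -1.021, -0.006]
wrist_force: [-0.5, 0.4, -0.1]
width: 0.135
grip_force: 28.8
```

Emit:
drive_tool([
  {"delta_pos": [0,0,-30],"turn": 0,"jaw": -1},
  {"delta_pos": [0,0,-40],"turn": 0,"jaw": -1},
  {"delta_pos": [0,0,-40],"turn": 0,"jaw": -1},
  {"delta_pos": [0,0,-40],"turn": 0,"jaw": -1},
  {"delta_pos": [0,0,0],"turn": -0.119,"jaw": -1},
  {"delta_pos": [0,0,0],"turn": -0.119,"jaw": -1},
  {"delta_pos": [0,0,0],"turn": -0.119,"jaw": -1},
  {"delta_pos": [0,0,0],"turn": -0.119,"jaw": -1},
])

```text
time: 35.82
tool_pos: [0.5596, 0.3596, 0.331]
tcp_rot: [2.641, 1.701, 0.005]
wrist_force: [-0.4, -0.0, 0.1]
width: 0.135
grip_force: 28.8
```

Emit:
drive_tool([
  {"delta_pos": [0,0,0],"turn": -0.119,"jaw": -1},
  {"delta_pos": [0,0,0],"turn": -0.119,"jaw": -1},
  {"delta_pos": [0,0,0],"turn": -0.119,"jaw": -1},
  {"delta_pos": [0,0,0],"turn": -0.119,"jaw": -1},
  {"delta_pos": [0,0,0],"turn": 0,"jaw": -1},
])

```text
time: 36.23
tool_pos: [0.5595, 0.3596, 0.3301]
tcp_rot: [2.169, 2.272, 0.003]
wrist_force: [0.0, 0.0, -0.2]
width: 0.137
grip_force: 28.8
```

```bash
python3 - <<'E'
from h import *
print(bot.read_state()["width"]);plan(.569,-.038,.17,.044)
E
```

```text
0.13651485694690868
grasp [0.5598 0.3598 0.1751] closing 0.046 q6 0.487 | shift mm [-397.8   -9.2    4.7] turn 0.002 dist 398.0 q6 after~ -0.11 t 36.23
```

Emit:
drive_tool([
  {"delta_pos": [-33.2,-0.7,0],"turn": 0,"jaw": -1},
  {"delta_pos": [-33.2,-0.7,0],"turn": 0,"jaw": -1},
  {"delta_pos": [-33.2,-0.7,0],"turn": 0,"jaw": -1},
  {"delta_pos": [-33.2,-0.7,0],"turn": 0,"jaw": -1},
  {"delta_pos": [-33.2,-0.7,0],"turn": 0,"jaw": -1},
  {"delta_pos": [-33.2,-0.7,0],"turn": 0,"jaw": -1},
  {"delta_pos": [-33.2,-0.7,0],"turn": 0,"jaw": -1},
  {"delta_pos": [-33.2,-0.7,0],"turn": 0,"jaw": -1},
])

```text
time: 36.9
tool_pos: [0.5652, 0.0924, 0.3298]
tcp_rot: [2.176, 2.264, 0.002]
wrist_force: [0.7, -0.5, 0.5]
width: 0.138
grip_force: 28.8
```

Emit:
drive_tool([
  {"delta_pos": [-33.2,-0.7,0],"turn": 0,"jaw": -1},
  {"delta_pos": [-33.2,-0.7,0],"turn": 0,"jaw": -1},
  {"delta_pos": [-33.2,-0.7,0],"turn": 0,"jaw": -1},
  {"delta_pos": [-33.2,-0.7,0],"turn": 0,"jaw": -1},
  {"delta_pos": [0,0,0],"turn": 0,"jaw": -1},
  {"delta_pos": [0,0,0],"turn": 0,"jaw": -1},
  {"delta_pos": [0,0,0],"turn": 0,"jaw": -1},
])

```text
time: 37.48
tool_pos: [0.5683, -0.0388, 0.3293]
tcp_rot: [2.176, 2.266, 0.002]
wrist_force: [-0.0, -0.3, 0.5]
width: 0.14
grip_force: 28.8
```

```bash
python3 - <<'E'
from h import *
print(bot.read_state()["width"]);plan(.569,-.038,.100,.044)
E
```

```text
0.14002081515383671
grasp [ 0.5684 -0.0387  0.1743] closing 0.04 q6 -0.153 | shift mm [ 0.6  0.5 74.3] turn -0.004 dist 74.0 q6 after~ -0.11 t 37.48
```

Emit:
drive_tool([
  {"delta_pos": [0.5,0.5,25],"turn": 0,"jaw": -1},
  {"delta_pos": [0,0,25],"turn": 0,"jaw": -1},
  {"delta_pos": [0,0,24],"turn": 0,"jaw": -1},
  {"delta_pos": [0,0,0],"turn": 0,"jaw": -1},
  {"delta_pos": [0,0,0],"turn": 0,"jaw": -1},
  {"delta_pos": [0,0,0],"turn": 0,"jaw": -0.5},
  {"delta_pos": [0,0,0],"turn": 0,"jaw": -0.5},
  {"delta_pos": [0,0,0],"turn": 0,"jaw": -0.5},
])

```text
time: 38.15
tool_pos: [0.5697, -0.0381, 0.2569]
tcp_rot: [2.171, 2.267, 0.004]
wrist_force: [0.6, 0.4, 0.4]
width: 0.252
grip_force: 0.0
```

Emit:
drive_tool([
  {"delta_pos": [0,0,-35],"turn": 0,"jaw": -0.5},
  {"delta_pos": [0,0,-35],"turn": 0,"jaw": -0.5},
  {"delta_pos": [0,-37,-20],"turn": 0,"jaw": -0.1},
  {"delta_pos": [0,-37,0],"turn": 0,"jaw": -0.1},
  {"delta_pos": [0,-37,0],"turn": 0,"jaw": -0.1},
  {"delta_pos": [0,0,0],"turn": -0.1208,"jaw": -0.1},
  {"delta_pos": [0,0,0],"turn": -0.1208,"jaw": -0.1},
  {"delta_pos": [0,0,0],"turn": -0.1208,"jaw": -0.1},
])

```text
time: 38.82
tool_pos: [0.4575, -0.0432, 0.3461]
tcp_rot: [1.72, 2.625, 0.002]
wrist_force: [0.7, 0.9, -0.2]
width: 0.449
grip_force: 0.0
```

Emit:
drive_tool([
  {"delta_pos": [0,0,0],"turn": -0.1208,"jaw": -0.1},
  {"delta_pos": [0,0,0],"turn": -0.1208,"jaw": -0.1},
  {"delta_pos": [0,0,0],"turn": -0.1208,"jaw": -0.1},
  {"delta_pos": [0,0,0],"turn": -0.1208,"jaw": -0.1},
  {"delta_pos": [0,0,0],"turn": -0.1208,"jaw": -0.1},
  {"delta_pos": [0,0,0],"turn": -0.1208,"jaw": -0.1},
  {"delta_pos": [0,0,0],"turn": -0.1208,"jaw": -0.1},
  {"delta_pos": [0,0,0],"turn": -0.1208,"jaw": -0.1},
])

```text
time: 39.48
tool_pos: [0.4584, -0.0432, 0.346]
tcp_rot: [0.303, 3.124, -0.0]
wrist_force: [0.3, -0.2, 0.2]
width: 0.454
grip_force: 0.0
```

Emit:
drive_tool([
  {"delta_pos": [0,0,0],"turn": -0.1208,"jaw": -0.1},
  {"delta_pos": [0,0,0],"turn": -0.1208,"jaw": -0.1},
  {"delta_pos": [0,0,0],"turn": 0,"jaw": -0.1},
  {"delta_pos": [0,0,0],"turn": 0,"jaw": -0.1},
])

```text
time: 39.82
tool_pos: [0.4584, -0.0432, 0.3456]
tcp_rot: [-0.062, 3.139, -0.001]
wrist_force: [0.4, 0.7, -0.4]
width: 0.452
grip_force: 0.0
```

```bash
python3 - <<'E'
from h import *
plan(.459,-.040,.086,1.614)
c=cam("wrist");keep(c,"w12");c2=cam("side");keep(c2,"s3");tubes(c2);c3=cam("scene");keep(c3,"sc3")
u,v=proj(c,(.569,-.0353,.06));print(u,v);u2,v2=proj(c2,(.569,-.0353,.084));u3,v3=proj(c3,(.569,-.0353,.084))
def crop(c,u,v,r,S=260):
    u,v=int(u),int(v);im=c["img"][max(0,v-r):v+r,max(0,u-r):u+r,::-1];return cv2.resize(im,(S,S),interpolation=cv2.INTER_CUBIC)
a=np.hstack([crop(c,u,v,60),crop(c2,u2,v2,45),crop(c3,u3,v3,45)])
b=np.vstack([a,cv2.resize(c2["img"][60:384,40:400,::-1],(780,330))[:330]])
cv2.imwrite("pics/fin.png",b)
E
```

```text
grasp [ 0.4587 -0.0432  0.1906] closing 1.61 q6 -1.758 | shift mm [ -0.2   3.3 104.6] turn -0.004 dist 105.0 q6 after~ -1.7 t 39.82
tube? px (np.float64(348.0), np.float64(118.0)) ctr [ 0.4104 -0.4094] size mm 24.4 52.7 axis 1.866 skew 0.07
tube? px (np.float64(453.0), np.float64(254.0)) ctr [-0.047 -0.072] size mm 14.6 32.9 axis 0.051 skew -0.04
253.83819455861936 287.0039645299156
```

View pics/fin.png

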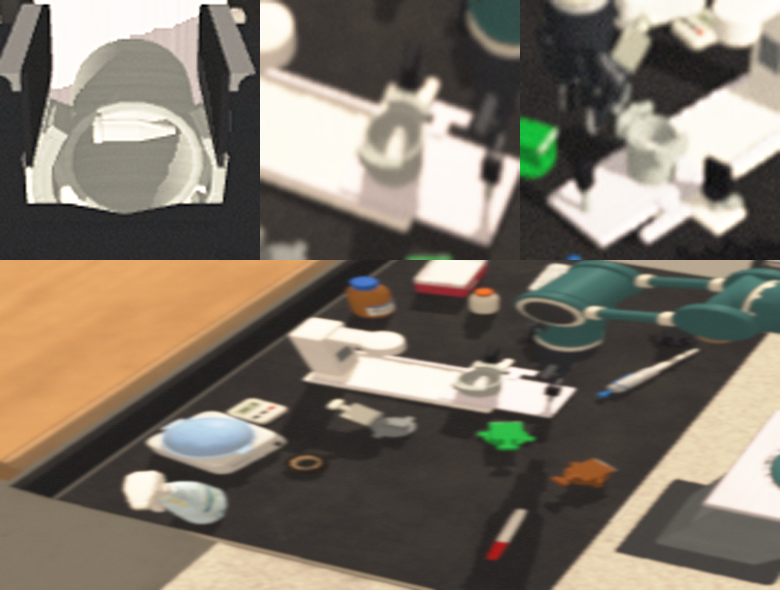

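Emit:
drive_tool([
  {"delta_pos": [0,3.3,35],"turn": 0,"jaw": -0.1},
  {"delta_pos": [0,0,35],"turn": 0,"jaw": -0.1},
  {"delta_pos": [0,0,34],"turn": 0,"jaw": -0.1},
  {"delta_pos": [0,0,0],"turn": 0,"jaw": -0.1},
  {"delta_pos": [0,0,0],"turn": 0,"jaw": -1},
  {"delta_pos": [0,0,0],"turn": 0,"jaw": -1},
  {"delta_pos": [0,0,0],"turn": 0,"jaw": -1},
  {"delta_pos": [0,0,0],"turn": 0,"jaw": -1},
], grip_force=50)

```text
time: 40.63
tool_pos: [0.4586, -0.0402, 0.2419]
tcp_rot: [-0.067, 3.139, -0.001]
wrist_force: [0.6, -3.4, -5.6]
width: 0.182
grip_force: 50.6
```

The bench is clear of tubes, and they show inside the pot at (395,145) and (135,127). The cap is flat with its guard back. I've gripped the pull grip, so now I'll push home.

Emit:
drive_tool([
  {"delta_pos": [-10,0,0],"turn": 0,"jaw": -1},
  {"delta_pos": [-20,0,0],"turn": 0,"jaw": -1},
  {"delta_pos": [-20,0,0],"turn": 0,"jaw": -1},
  {"delta_pos": [-20,0,0],"turn": 0,"jaw": -1},
  {"delta_pos": [-20,0,0],"turn": 0,"jaw": -1},
  {"delta_pos": [-20,0,0],"turn": 0,"jaw": -1},
  {"delta_pos": [-10,0,0],"turn": 0,"jaw": -1},
  {"delta_pos": [0,0,0],"turn": 0,"jaw": -1},
])

```text
time: 41.3
tool_pos: [0.5801, -0.0348, 0.2419]
tcp_rot: [-0.067, 3.137, -0.0]
wrist_force: [4.1, -0.8, -3.8]
width: 0.183
grip_force: 51.6
```

Emit:
drive_tool([
  {"delta_pos": [-10,0,0],"turn": 0,"jaw": -1},
  {"delta_pos": [-8,0,0],"turn": 0,"jaw": -1},
  {"delta_pos": [-5,0,0],"turn": 0,"jaw": -1},
  {"delta_pos": [0,0,0],"turn": 0,"jaw": -1},
  {"delta_pos": [0,0,0],"turn": 0,"jaw": -1},
])

```text
time: 41.72
tool_pos: [0.5989, -0.034, 0.2418]
tcp_rot: [0.067, -3.135, 0.0]
wrist_force: [-12.1, -1.3, 9.3]
width: 0.182
grip_force: 53.5
```

```bash
python3 - <<'E'
from h import *
plan(.5988,-.0338,.086,1.614);s=bot.read_state();print(s["width"],s["grip_force"],s["wrist_force"],s["torque"])
E
```

```text
grasp [ 0.598  -0.034   0.0868] closing 1.614 q6 -1.711 | shift mm [-0.8  0.2  0.8] turn -0.0 dist 1.0 q6 after~ -1.67 t 41.72
0.18239167319909347 53.501452803611755 [-12.13560655  -1.32422288   9.26281873] [-0.26113045  1.45529704  0.01210914]
```

Emit:
drive_tool([
  {"delta_pos": [3,0,0],"turn": 0,"jaw": -0.1},
  {"delta_pos": [0,0,0],"turn": 0,"jaw": -0.1},
  {"delta_pos": [0,0,0],"turn": 0,"jaw": -0.1},
  {"delta_pos": [0,0,-30],"turn": 0,"jaw": -0.1},
  {"delta_pos": [0,0,-35],"turn": 0,"jaw": -0.1},
  {"delta_pos": [0,0,-30],"turn": 0,"jaw": -0.1},
  {"delta_pos": [0,-32,0],"turn": 0,"jaw": -0.1},
  {"delta_pos": [0,-32,0],"turn": 0,"jaw": -0.1},
])

```text
time: 42.38
tool_pos: [0.6024, -0.0972, 0.3402]
tcp_rot: [-0.072, 3.132, -0.002]
wrist_force: [0.2, -0.3, -0.8]
width: 0.452
grip_force: 0.0
```

Emit:
drive_tool([
  {"delta_pos": [0,-31,0],"turn": 0,"jaw": -0.1},
  {"delta_pos": [0,0,0],"turn": 0.12,"jaw": -0.1},
  {"delta_pos": [0,0,0],"turn": 0.12,"jaw": -0.1},
  {"delta_pos": [0,0,0],"turn": 0.12,"jaw": -0.1},
  {"delta_pos": [0,0,0],"turn": 0.12,"jaw": -0.1},
  {"delta_pos": [0,0,0],"turn": 0.12,"jaw": -0.1},
  {"delta_pos": [0,0,0],"turn": 0.12,"jaw": -0.1},
  {"delta_pos": [0,0,0],"turn": 0.12,"jaw": -0.1},
])

```text
time: 43.05
tool_pos: [0.6024, -0.1287, 0.3362]
tcp_rot: [1.227, 2.89, 0.001]
wrist_force: [0.0, -1.0, -0.3]
width: 0.447
grip_force: 0.0
```

Emit:
drive_tool([
  {"delta_pos": [0,0,0],"turn": 0.12,"jaw": -0.1},
  {"delta_pos": [0,0,0],"turn": 0.12,"jaw": -0.1},
  {"delta_pos": [0,0,0],"turn": 0.12,"jaw": -0.1},
  {"delta_pos": [0,0,0],"turn": 0.12,"jaw": -0.1},
  {"delta_pos": [0,0,0],"turn": 0.12,"jaw": -0.1},
  {"delta_pos": [0,0,0],"turn": 0,"jaw": -0.1},
  {"delta_pos": [0,0,0],"turn": 0,"jaw": -0.1},
])

```text
time: 43.63
tool_pos: [0.6023, -0.1287, 0.336]
tcp_rot: [2.016, 2.408, 0.001]
wrist_force: [-0.6, 0.4, 0.2]
width: 0.448
grip_force: 0.0
```

```bash
python3 - <<'E'
from h import *
plan(.592,-.1286,.076,.17)
E
```

```text
grasp [ 0.6025 -0.1287  0.181 ] closing 0.177 q6 -0.428 | shift mm [  2.  -10.4 105. ] turn 0.007 dist 106.0 q6 after~ -0.38 t 43.63
```

Emit:
drive_tool([
  {"delta_pos": [1.5,-10,0],"turn": 0,"jaw": -0.1},
  {"delta_pos": [0,0,35],"turn": 0,"jaw": -0.1},
  {"delta_pos": [0,0,35],"turn": 0,"jaw": -0.1},
  {"delta_pos": [0,0,34],"turn": 0,"jaw": -0.1},
  {"delta_pos": [0,0,0],"turn": 0,"jaw": -0.1},
  {"delta_pos": [0,0,0],"turn": 0,"jaw": -1},
  {"delta_pos": [0,0,0],"turn": 0,"jaw": -1},
  {"delta_pos": [0,0,0],"turn": 0,"jaw": -1},
], grip_force=50)

```text
time: 44.3
tool_pos: [0.5925, -0.1291, 0.2333]
tcp_rot: [2.017, 2.406, 0.001]
wrist_force: [-0.3, 1.1, -4.9]
width: 0.156
grip_force: 50.5
```

Emit:
drive_tool([
  {"delta_pos": [0,0,0],"turn": 0,"jaw": -1},
])

```text
time: 44.38
tool_pos: [0.5925, -0.1291, 0.2333]
tcp_rot: [2.017, 2.406, 0.001]
wrist_force: [0.2, 0.4, -3.4]
width: 0.155
grip_force: 50.8
```

```bash
python3 - <<'E'
from h import *
plan(.592,-.1286,.076,.17);s=bot.read_state();print(s["width"],s["grip_force"],s["wrist_force"],s["torque"])
E
```

```text
grasp [ 0.5928 -0.1292  0.0783] closing 0.176 q6 -0.431 | shift mm [ 0.8 -0.7  2.3] turn 0.006 dist 3.0 q6 after~ -0.38 t 44.38
0.1550819577109414 50.77872633934021 [ 0.24167064  0.38830321 -3.43771465] [0.0679781  0.1352749  0.75816332]
```

Emit:
drive_tool([
  {"delta_pos": [0,0,0],"turn": -0.1,"jaw": -1},
  {"delta_pos": [0,0,0],"turn": -0.1,"jaw": -1},
  {"delta_pos": [0,0,0],"turn": -0.1,"jaw": -1},
  {"delta_pos": [0,0,0],"turn": -0.1,"jaw": -1},
  {"delta_pos": [0,0,0],"turn": -0.1,"jaw": -1},
  {"delta_pos": [0,0,0],"turn": -0.1,"jaw": -1},
  {"delta_pos": [0,0,0],"turn": -0.1,"jaw": -1},
  {"delta_pos": [0,0,0],"turn": 0,"jaw": -1},
])

```text
time: 45.05
tool_pos: [0.5924, -0.1292, 0.2333]
tcp_rot: [1.069, 2.951, 0.0]
wrist_force: [-1.4, -0.4, -2.0]
width: 0.157
grip_force: 49.1
```

Emit:
drive_tool([
  {"delta_pos": [0,0,0],"turn": -0.1,"jaw": -1},
  {"delta_pos": [0,0,0],"turn": -0.1,"jaw": -1},
  {"delta_pos": [0,0,0],"turn": -0.1,"jaw": -1},
  {"delta_pos": [0,0,0],"turn": -0.1,"jaw": -1},
  {"delta_pos": [0,0,0],"turn": -0.1,"jaw": -1},
  {"delta_pos": [0,0,0],"turn": -0.1,"jaw": -1},
  {"delta_pos": [0,0,0],"turn": -0.08,"jaw": -1},
  {"delta_pos": [0,0,0],"turn": 0,"jaw": -1},
])

```text
time: 45.72
tool_pos: [0.5925, -0.1293, 0.2333]
tcp_rot: [0.028, 3.139, -0.001]
wrist_force: [-1.3, -0.5, 0.7]
width: 0.156
grip_force: 49.4
```

```bash
python3 - <<'E'
from h import *
plan(.592,-.1286,.076,1.6);s=bot.read_state();print(s["width"],s["grip_force"],s["wrist_force"],s["torque"])
E
```

```text
grasp [ 0.5928 -0.1294  0.0783] closing 1.553 q6 -1.808 | shift mm [0.8 0.8 2.3] turn -0.047 dist 3.0 q6 after~ -1.81 t 45.72
0.15552233593734066 49.40914750099182 [-1.31013392 -0.52118881  0.68233547] [-0.07085018  0.24539197  0.03097064]
```

Emit:
drive_tool([
  {"delta_pos": [0,0,0],"turn": -0.05,"jaw": -1},
  {"delta_pos": [0,0,0],"turn": -0.05,"jaw": -1},
  {"delta_pos": [0,0,0],"turn": -0.02,"jaw": -1},
  {"delta_pos": [0,0,0],"turn": 0,"jaw": -1},
  {"delta_pos": [0,0,0],"turn": 0,"jaw": -1},
])

```text
time: 46.13
tool_pos: [0.5928, -0.1294, 0.2333]
tcp_rot: [-0.153, 3.135, -0.0]
wrist_force: [-0.5, -0.1, 6.7]
width: 0.15
grip_force: 65.7
```

```bash
python3 - <<'E'
from h import *
plan(.592,-.1286,.076,1.6);s=bot.read_state();print(s["width"],s["grip_force"],s["wrist_force"],s["torque"])
E
```

```text
grasp [ 0.5933 -0.1294  0.0783] closing 1.669 q6 -1.925 | shift mm [1.2 0.9 2.3] turn 0.069 dist 3.0 q6 after~ -1.81 t 46.13
0.15044302797455228 65.66851706709713 [-0.45989052 -0.106674    6.74110142] [ 0.00288318  0.06224019 -1.311525  ]
```

The knob is at its locked stop, with −1.3 N m on the wrist. I'll release and retreat.

Emit:
drive_tool([
  {"delta_pos": [0,0,0],"turn": 0.03,"jaw": -0.5},
  {"delta_pos": [0,0,0],"turn": 0,"jaw": -0.1},
  {"delta_pos": [0,0,0],"turn": 0,"jaw": -0.1},
  {"delta_pos": [0,0,-30],"turn": 0,"jaw": -0.1},
  {"delta_pos": [0,0,-35],"turn": 0,"jaw": -0.1},
  {"delta_pos": [0,0,-35],"turn": 0,"jaw": -0.1},
  {"delta_pos": [0,0,-35],"turn": 0,"jaw": -0.1},
  {"delta_pos": [0,0,0],"turn": 0,"jaw": -0.1},
])

```text
time: 46.8
tool_pos: [0.5944, -0.1295, 0.3756]
tcp_rot: [-0.115, 3.126, -0.007]
wrist_force: [1.4, -0.9, 1.5]
width: 0.451
grip_force: 0.0
```

Emit:
drive_tool([
  {"delta_pos": [0,35,0],"turn": 0,"jaw": -0.1},
  {"delta_pos": [0,30,0],"turn": 0,"jaw": -0.1},
  {"delta_pos": [20,30,0],"turn": 0,"jaw": -0.1},
  {"delta_pos": [20,0,0],"turn": 0,"jaw": -0.1},
  {"delta_pos": [0,0,0],"turn": 0,"jaw": -0.1},
  {"delta_pos": [0,0,0],"turn": 0,"jaw": -0.1},
])

```text
time: 47.3
tool_pos: [0.5443, -0.0366, 0.3662]
tcp_rot: [0.117, -3.139, 0.001]
wrist_force: [-0.1, -0.8, -0.4]
width: 0.447
grip_force: 0.0
```

```bash
python3 - <<'E'
from h import *
plan(.55,-.03,.2);c=cam("wrist");w=load("w1")
# compare fin/grip tops against the start: dark-pixel test at predicted fin/grip positions
g=lambda c,p:(lambda q:c["img"][int(round(q[1])),int(round(q[0]))].tolist())(proj(c,p))
for yaw in (0.03,1.43):
  e=np.array([np.cos(-yaw+.06),np.sin(-yaw+.06)])
  print(yaw,[g(c,(.592+t*e[0],-.129+t*e[1],.089)) for t in(-.017,-.01,0,.01,.017)])
print("grip",[g(c,(.5988+d,-.0338,.104)) for d in(-.009,0,.009,.016)])
c2=cam("side");tubes(c2)
E
```

```text
grasp [ 0.5442 -0.0367  0.2112] closing 1.645 q6 -1.758 | shift mm [-6.2  6.3 11.2] turn 0 dist 14.0 q6 after~ -1.7 t 47.3
0.03 [[59, 57, 57], [53, 51, 52], [52, 46, 48], [48, 44, 46], [49, 47, 46]]
1.43 [[28, 28, 32], [32, 28, 32], [52, 46, 48], [64, 61, 54], [62, 60, 52]]
grip [[42, 39, 42], [47, 45, 45], [78, 71, 72], [254, 251, 248]]
tube? px (np.float64(417.0), np.float64(295.0)) ctr [0.0161 0.0911] size mm 11.3 33.1 axis 0.892 skew -0.18
```

```bash
python3 -c "
from workcell import bot
print(bot.finish_job())"
```

```text
the job is handed in; nothing more can be done
None
```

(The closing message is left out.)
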